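# Refill the laundry room's supply box

### The job

Refill the self-service supply box: slide its cover fully open, use the scoop to move at least five of the detergent tablets from the tub into the hopper (keep the gripper's fingers off the tablets), and slide the cover fully shut again. Also lay every soap bar from the compartmented bin into the box's rack. Leave the scoop standing upright in the tub on its pan, and do not disturb the two round tins and the wooden block.

Things in the scene. Friction and masses are not known exactly. Their poses are not given: they have to be found in the camera images.
- supply_box: fixed white supply box, 290 (x) x 270 (y) x 85 mm high, open wells in its top; origin at the centre of its underside, x axis away from the robot to a few degrees. Its near +y quarter is the tablet hopper, the whole -y half the soap rack, the rest (+x, +y) solid housing, top at 85 mm
- hopper_floor (a point): centre of the hopper's floor, 6 mm above the table. The hopper is a square well 133 (x) x 135 (y) mm inside, rim 85 mm above the table, covered by the sliding cover
- rack_floor (a point): centre of the rack's floor, 40 mm above the table; axes as the box's. The rack is an open trough 278 mm long (x) x 117 mm wide (y), its rim 45 mm above its floor; room for four bars side by side along x, each lying crosswise (long side along the box's y)
- cover (a joint): position of the hopper's flat sliding cover in m: 0 = fully shut over the hopper, 0.14 = fully open (slid along the box's +x, away from the robot, over the solid housing). Starts 0 to 20 mm open, stays where it is left, takes about 2 N to slide
- cover_handle (a point): on the cover's handle, an upright steel fin on the middle of the cover: 18 mm thick (box's x), 70 mm long (y), 30 mm high; the point is at mid thickness and length, 12 mm below its top (112 mm above the table). The cover is 143 x 141 mm, its top 94 mm above the table; the handle moves with it
- tub: fixed grey open tub, 130 (y) x 55 mm high, from x = -132 to +167 mm in its frame; z = 0 at its underside, walls and floor 5 mm, floor level from x = -127 to +122 mm (120 mm wide inside), then the far end slopes up and out at 51 degrees. x points away from the robot to a few degrees. At first the scoop stands at the near end, lip towards +x, the tablets lie in the far half
- scoop: aluminium scoop, 140 g: flat pan 96 (x) x 100 mm (y), floor 2 mm thick, open front lip at x = +48 mm; back wall 45 mm high, sides 37 mm high along the rear 62 mm only. Origin at the centre of the floor's underside, z up. A black 24 x 24 mm square handle rises from the back wall, leaning back (to -x) 25 degrees from z, its end at x = -94, z = 124 mm
- scoop_grip (a point): a good gripping point on the axis of the scoop's handle, at x = -81, z = 97 mm in the scoop's frame, 30 mm below the handle's end; the handle is 24 mm thick here
- tablet1: white pressed detergent tablet, a round-ended pellet 36 mm long and 25 mm thick, 22 g, slides and rolls; origin at its centre, x along its length
- tablet2: white pressed detergent tablet, a round-ended pellet 36 mm long and 25 mm thick, 22 g, slides and rolls; origin at its centre, x along its length
- tablet3: white pressed detergent tablet, a round-ended pellet 36 mm long and 25 mm thick, 22 g, slides and rolls; origin at its centre, x along its length
- tablet4: white pressed detergent tablet, a round-ended pellet 36 mm long and 25 mm thick, 22 g, slides and rolls; origin at its centre, x along its length
- tablet5: white pressed detergent tablet, a round-ended pellet 36 mm long and 25 mm thick, 22 g, slides and rolls; origin at its centre, x along its length
- tablet6: white pressed detergent tablet, a round-ended pellet 36 mm long and 25 mm thick, 22 g, slides and rolls; origin at its centre, x along its length
- tablet7: white pressed detergent tablet, a round-ended pellet 36 mm long and 25 mm thick, 22 g, slides and rolls; origin at its centre, x along its length
- tablet8: white pressed detergent tablet, a round-ended pellet 36 mm long and 25 mm thick, 22 g, slides and rolls; origin at its centre, x along its length
- bar1: terracotta-brown laundry soap bar, 36 (x) x 80 (y) x 30 mm, about 110 g; origin at the centre of its underside, z up. May be absent (there are two to four)
- bar2: terracotta-brown laundry soap bar, 36 (x) x 80 (y) x 30 mm, about 110 g; origin at the centre of its underside, z up. May be absent (there are two to four)
- bar3: terracotta-brown laundry soap bar, 36 (x) x 80 (y) x 30 mm, about 110 g; origin at the centre of its underside, z up. May be absent (there are two to four)
- bar4: terracotta-brown laundry soap bar, 36 (x) x 80 (y) x 30 mm, about 110 g; origin at the centre of its underside, z up. May be absent (there are two to four)
- bin: fixed shallow white bin for soap bars, 220 (x) x 226 (y) x 18 mm high, walls and floor 4 mm, with one divider each way making four compartments of 104 x 107 mm; at most one bar in each, lying flat, long side roughly along the bin's y. Origin at the centre of its underside. Bin and tub stand on either side of the supply box and may be swapped
- tin: bystander: steel tin, 64 mm across, 60 mm tall; origin under it
- can: bystander: grey tin, 68 mm across, 50 mm tall; origin under it
- scrub_block: bystander: wooden scrubbing block 40 x 110 x 35 mm; origin under it. The three stand between the robot and the supply box
Not all that is in view belongs to the job. Leave any black or pink look-alike of the bar2 alone.

How it is judged:
On the way, in this order (a step that is already met when the one before it is completed fails the run):
1. the cover has been slid open (value of joint cover above 0.125 m), for 0.2 s.
2. at least five tablets are in the hopper while the cover is open (((((horizontal distance between tablet1 and hopper_floor below 0.08 m and height (world z) of tablet1 below 0.08 m) or (horizontal distance between tablet2 and hopper_floor below 0.08 m and height (world z) of tablet2 below 0.08 m) or (horizontal distance between tablet3 and hopper_floor below 0.08 m and height (world z) of tablet3 below 0.08 m) or (horizontal distance between tablet4 and hopper_floor below 0.08 m and height (world z) of tablet4 below 0.08 m)) and (horizontal distance between tablet5 and hopper_floor below 0.08 m and height (world z) of tablet5 below 0.08 m) and (horizontal distance between tablet6 and hopper_floor below 0.08 m and height (world z) of tablet6 below 0.08 m) and (horizontal distance between tablet7 and hopper_floor below 0.08 m and height (world z) of tablet7 below 0.08 m) and (horizontal distance between tablet8 and hopper_floor below 0.08 m and height (world z) of tablet8 below 0.08 m)) or (((horizontal distance between tablet1 and hopper_floor below 0.08 m and height (world z) of tablet1 below 0.08 m) or (horizontal distance between tablet2 and hopper_floor below 0.08 m and height (world z) of tablet2 below 0.08 m) or (horizontal distance between tablet3 and hopper_floor below 0.08 m and height (world z) of tablet3 below 0.08 m)) and ((horizontal distance between tablet1 and hopper_floor below 0.08 m and height (world z) of tablet1 below 0.08 m) or (horizontal distance between tablet2 and hopper_floor below 0.08 m and height (world z) of tablet2 below 0.08 m) or (horizontal distance between tablet4 and hopper_floor below 0.08 m and height (world z) of tablet4 below 0.08 m)) and ((horizontal distance between tablet1 and hopper_floor below 0.08 m and height (world z) of tablet1 below 0.08 m) or (horizontal distance between tablet3 and hopper_floor below 0.08 m and height (world z) of tablet3 below 0.08 m) or (horizontal distance between tablet4 and hopper_floor below 0.08 m and height (world z) of tablet4 below 0.08 m)) and ((horizontal distance between tablet2 and hopper_floor below 0.08 m and height (world z) of tablet2 below 0.08 m) or (horizontal distance between tablet3 and hopper_floor below 0.08 m and height (world z) of tablet3 below 0.08 m) or (horizontal distance between tablet4 and hopper_floor below 0.08 m and height (world z) of tablet4 below 0.08 m)) and ((horizontal distance between tablet5 and hopper_floor below 0.08 m and height (world z) of tablet5 below 0.08 m) or (horizontal distance between tablet6 and hopper_floor below 0.08 m and height (world z) of tablet6 below 0.08 m)) and ((horizontal distance between tablet5 and hopper_floor below 0.08 m and height (world z) of tablet5 below 0.08 m) or (horizontal distance between tablet7 and hopper_floor below 0.08 m and height (world z) of tablet7 below 0.08 m)) and ((horizontal distance between tablet5 and hopper_floor below 0.08 m and height (world z) of tablet5 below 0.08 m) or (horizontal distance between tablet8 and hopper_floor below 0.08 m and height (world z) of tablet8 below 0.08 m)) and ((horizontal distance between tablet6 and hopper_floor below 0.08 m and height (world z) of tablet6 below 0.08 m) or (horizontal distance between tablet7 and hopper_floor below 0.08 m and height (world z) of tablet7 below 0.08 m)) and ((horizontal distance between tablet6 and hopper_floor below 0.08 m and height (world z) of tablet6 below 0.08 m) or (horizontal distance between tablet8 and hopper_floor below 0.08 m and height (world z) of tablet8 below 0.08 m)) and ((horizontal distance between tablet7 and hopper_floor below 0.08 m and height (world z) of tablet7 below 0.08 m) or (horizontal distance between tablet8 and hopper_floor below 0.08 m and height (world z) of tablet8 below 0.08 m))) or (((horizontal distance between tablet1 and hopper_floor below 0.08 m and height (world z) of tablet1 below 0.08 m) or (horizontal distance between tablet2 and hopper_floor below 0.08 m and height (world z) of tablet2 below 0.08 m)) and ((horizontal distance between tablet1 and hopper_floor below 0.08 m and height (world z) of tablet1 below 0.08 m) or (horizontal distance between tablet3 and hopper_floor below 0.08 m and height (world z) of tablet3 below 0.08 m)) and ((horizontal distance between tablet1 and hopper_floor below 0.08 m and height (world z) of tablet1 below 0.08 m) or (horizontal distance between tablet4 and hopper_floor below 0.08 m and height (world z) of tablet4 below 0.08 m)) and ((horizontal distance between tablet2 and hopper_floor below 0.08 m and height (world z) of tablet2 below 0.08 m) or (horizontal distance between tablet3 and hopper_floor below 0.08 m and height (world z) of tablet3 below 0.08 m)) and ((horizontal distance between tablet2 and hopper_floor below 0.08 m and height (world z) of tablet2 below 0.08 m) or (horizontal distance between tablet4 and hopper_floor below 0.08 m and height (world z) of tablet4 below 0.08 m)) and ((horizontal distance between tablet3 and hopper_floor below 0.08 m and height (world z) of tablet3 below 0.08 m) or (horizontal distance between tablet4 and hopper_floor below 0.08 m and height (world z) of tablet4 below 0.08 m)) and ((horizontal distance between tablet5 and hopper_floor below 0.08 m and height (world z) of tablet5 below 0.08 m) or (horizontal distance between tablet6 and hopper_floor below 0.08 m and height (world z) of tablet6 below 0.08 m) or (horizontal distance between tablet7 and hopper_floor below 0.08 m and height (world z) of tablet7 below 0.08 m)) and ((horizontal distance between tablet5 and hopper_floor below 0.08 m and height (world z) of tablet5 below 0.08 m) or (horizontal distance between tablet6 and hopper_floor below 0.08 m and height (world z) of tablet6 below 0.08 m) or (horizontal distance between tablet8 and hopper_floor below 0.08 m and height (world z) of tablet8 below 0.08 m)) and ((horizontal distance between tablet5 and hopper_floor below 0.08 m and height (world z) of tablet5 below 0.08 m) or (horizontal distance between tablet7 and hopper_floor below 0.08 m and height (world z) of tablet7 below 0.08 m) or (horizontal distance between tablet8 and hopper_floor below 0.08 m and height (world z) of tablet8 below 0.08 m)) and ((horizontal distance between tablet6 and hopper_floor below 0.08 m and height (world z) of tablet6 below 0.08 m) or (horizontal distance between tablet7 and hopper_floor below 0.08 m and height (world z) of tablet7 below 0.08 m) or (horizontal distance between tablet8 and hopper_floor below 0.08 m and height (world z) of tablet8 below 0.08 m))) or ((horizontal distance between tablet1 and hopper_floor below 0.08 m and height (world z) of tablet1 below 0.08 m) and (horizontal distance between tablet2 and hopper_floor below 0.08 m and height (world z) of tablet2 below 0.08 m) and (horizontal distance between tablet3 and hopper_floor below 0.08 m and height (world z) of tablet3 below 0.08 m) and (horizontal distance between tablet4 and hopper_floor below 0.08 m and height (world z) of tablet4 below 0.08 m) and ((horizontal distance between tablet5 and hopper_floor below 0.08 m and height (world z) of tablet5 below 0.08 m) or (horizontal distance between tablet6 and hopper_floor below 0.08 m and height (world z) of tablet6 below 0.08 m) or (horizontal distance between tablet7 and hopper_floor below 0.08 m and height (world z) of tablet7 below 0.08 m) or (horizontal distance between tablet8 and hopper_floor below 0.08 m and height (world z) of tablet8 below 0.08 m)))) and value of joint cover above 0.1 m), for 0.2 s.
At the end, for the whole second after the job is handed in: At least five tablets lie in the hopper below its rim, the cover is shut to within 6 mm, every soap bar present lies at rest in the rack (origin inside the trough, under 35 mm above its floor), and the scoop stands at rest in the tub, upright within 0.4 rad (((((horizontal distance between tablet1 and hopper_floor below 0.08 m and height (world z) of tablet1 below 0.08 m) or (horizontal distance between tablet2 and hopper_floor below 0.08 m and height (world z) of tablet2 below 0.08 m) or (horizontal distance between tablet3 and hopper_floor below 0.08 m and height (world z) of tablet3 below 0.08 m) or (horizontal distance between tablet4 and hopper_floor below 0.08 m and height (world z) of tablet4 below 0.08 m)) and (horizontal distance between tablet5 and hopper_floor below 0.08 m and height (world z) of tablet5 below 0.08 m) and (horizontal distance between tablet6 and hopper_floor below 0.08 m and height (world z) of tablet6 below 0.08 m) and (horizontal distance between tablet7 and hopper_floor below 0.08 m and height (world z) of tablet7 below 0.08 m) and (horizontal distance between tablet8 and hopper_floor below 0.08 m and height (world z) of tablet8 below 0.08 m)) or (((horizontal distance between tablet1 and hopper_floor below 0.08 m and height (world z) of tablet1 below 0.08 m) or (horizontal distance between tablet2 and hopper_floor below 0.08 m and height (world z) of tablet2 below 0.08 m) or (horizontal distance between tablet3 and hopper_floor below 0.08 m and height (world z) of tablet3 below 0.08 m)) and ((horizontal distance between tablet1 and hopper_floor below 0.08 m and height (world z) of tablet1 below 0.08 m) or (horizontal distance between tablet2 and hopper_floor below 0.08 m and height (world z) of tablet2 below 0.08 m) or (horizontal distance between tablet4 and hopper_floor below 0.08 m and height (world z) of tablet4 below 0.08 m)) and ((horizontal distance between tablet1 and hopper_floor below 0.08 m and height (world z) of tablet1 below 0.08 m) or (horizontal distance between tablet3 and hopper_floor below 0.08 m and height (world z) of tablet3 below 0.08 m) or (horizontal distance between tablet4 and hopper_floor below 0.08 m and height (world z) of tablet4 below 0.08 m)) and ((horizontal distance between tablet2 and hopper_floor below 0.08 m and height (world z) of tablet2 below 0.08 m) or (horizontal distance between tablet3 and hopper_floor below 0.08 m and height (world z) of tablet3 below 0.08 m) or (horizontal distance between tablet4 and hopper_floor below 0.08 m and height (world z) of tablet4 below 0.08 m)) and ((horizontal distance between tablet5 and hopper_floor below 0.08 m and height (world z) of tablet5 below 0.08 m) or (horizontal distance between tablet6 and hopper_floor below 0.08 m and height (world z) of tablet6 below 0.08 m)) and ((horizontal distance between tablet5 and hopper_floor below 0.08 m and height (world z) of tablet5 below 0.08 m) or (horizontal distance between tablet7 and hopper_floor below 0.08 m and height (world z) of tablet7 below 0.08 m)) and ((horizontal distance between tablet5 and hopper_floor below 0.08 m and height (world z) of tablet5 below 0.08 m) or (horizontal distance between tablet8 and hopper_floor below 0.08 m and height (world z) of tablet8 below 0.08 m)) and ((horizontal distance between tablet6 and hopper_floor below 0.08 m and height (world z) of tablet6 below 0.08 m) or (horizontal distance between tablet7 and hopper_floor below 0.08 m and height (world z) of tablet7 below 0.08 m)) and ((horizontal distance between tablet6 and hopper_floor below 0.08 m and height (world z) of tablet6 below 0.08 m) or (horizontal distance between tablet8 and hopper_floor below 0.08 m and height (world z) of tablet8 below 0.08 m)) and ((horizontal distance between tablet7 and hopper_floor below 0.08 m and height (world z) of tablet7 below 0.08 m) or (horizontal distance between tablet8 and hopper_floor below 0.08 m and height (world z) of tablet8 below 0.08 m))) or (((horizontal distance between tablet1 and hopper_floor below 0.08 m and height (world z) of tablet1 below 0.08 m) or (horizontal distance between tablet2 and hopper_floor below 0.08 m and height (world z) of tablet2 below 0.08 m)) and ((horizontal distance between tablet1 and hopper_floor below 0.08 m and height (world z) of tablet1 below 0.08 m) or (horizontal distance between tablet3 and hopper_floor below 0.08 m and height (world z) of tablet3 below 0.08 m)) and ((horizontal distance between tablet1 and hopper_floor below 0.08 m and height (world z) of tablet1 below 0.08 m) or (horizontal distance between tablet4 and hopper_floor below 0.08 m and height (world z) of tablet4 below 0.08 m)) and ((horizontal distance between tablet2 and hopper_floor below 0.08 m and height (world z) of tablet2 below 0.08 m) or (horizontal distance between tablet3 and hopper_floor below 0.08 m and height (world z) of tablet3 below 0.08 m)) and ((horizontal distance between tablet2 and hopper_floor below 0.08 m and height (world z) of tablet2 below 0.08 m) or (horizontal distance between tablet4 and hopper_floor below 0.08 m and height (world z) of tablet4 below 0.08 m)) and ((horizontal distance between tablet3 and hopper_floor below 0.08 m and height (world z) of tablet3 below 0.08 m) or (horizontal distance between tablet4 and hopper_floor below 0.08 m and height (world z) of tablet4 below 0.08 m)) and ((horizontal distance between tablet5 and hopper_floor below 0.08 m and height (world z) of tablet5 below 0.08 m) or (horizontal distance between tablet6 and hopper_floor below 0.08 m and height (world z) of tablet6 below 0.08 m) or (horizontal distance between tablet7 and hopper_floor below 0.08 m and height (world z) of tablet7 below 0.08 m)) and ((horizontal distance between tablet5 and hopper_floor below 0.08 m and height (world z) of tablet5 below 0.08 m) or (horizontal distance between tablet6 and hopper_floor below 0.08 m and height (world z) of tablet6 below 0.08 m) or (horizontal distance between tablet8 and hopper_floor below 0.08 m and height (world z) of tablet8 below 0.08 m)) and ((horizontal distance between tablet5 and hopper_floor below 0.08 m and height (world z) of tablet5 below 0.08 m) or (horizontal distance between tablet7 and hopper_floor below 0.08 m and height (world z) of tablet7 below 0.08 m) or (horizontal distance between tablet8 and hopper_floor below 0.08 m and height (world z) of tablet8 below 0.08 m)) and ((horizontal distance between tablet6 and hopper_floor below 0.08 m and height (world z) of tablet6 below 0.08 m) or (horizontal distance between tablet7 and hopper_floor below 0.08 m and height (world z) of tablet7 below 0.08 m) or (horizontal distance between tablet8 and hopper_floor below 0.08 m and height (world z) of tablet8 below 0.08 m))) or ((horizontal distance between tablet1 and hopper_floor below 0.08 m and height (world z) of tablet1 below 0.08 m) and (horizontal distance between tablet2 and hopper_floor below 0.08 m and height (world z) of tablet2 below 0.08 m) and (horizontal distance between tablet3 and hopper_floor below 0.08 m and height (world z) of tablet3 below 0.08 m) and (horizontal distance between tablet4 and hopper_floor below 0.08 m and height (world z) of tablet4 below 0.08 m) and ((horizontal distance between tablet5 and hopper_floor below 0.08 m and height (world z) of tablet5 below 0.08 m) or (horizontal distance between tablet6 and hopper_floor below 0.08 m and height (world z) of tablet6 below 0.08 m) or (horizontal distance between tablet7 and hopper_floor below 0.08 m and height (world z) of tablet7 below 0.08 m) or (horizontal distance between tablet8 and hopper_floor below 0.08 m and height (world z) of tablet8 below 0.08 m)))) and value of joint cover below 0.006 m and x of bar1 in the frame of supply_box between -0.139 and 0.139 m and y of bar1 in the frame of supply_box between -0.129 and -0.012 m and z of bar1 in the frame of supply_box between 0.03 and 0.075 m and linear speed of each of bar1, bar2, bar3, bar4, scoop below 0.02 m/s and x of bar2 in the frame of supply_box between -0.139 and 0.139 m and y of bar2 in the frame of supply_box between -0.129 and -0.012 m and z of bar2 in the frame of supply_box between 0.03 and 0.075 m and x of bar3 in the frame of supply_box between -0.139 and 0.139 m and y of bar3 in the frame of supply_box between -0.129 and -0.012 m and z of bar3 in the frame of supply_box between 0.03 and 0.075 m and x of bar4 in the frame of supply_box between -0.139 and 0.139 m and y of bar4 in the frame of supply_box between -0.129 and -0.012 m and z of bar4 in the frame of supply_box between 0.03 and 0.075 m and x of scoop in the frame of tub between -0.115 and 0.13 m and y of scoop in the frame of tub between -0.06 and 0.06 m and z of scoop in the frame of tub between -0.005 and 0.045 m and angle between scoop's own z axis and vertical below 0.4 rad); the robot touches nothing.
It fails at once if the gripper's fingers press on a tablet (more than 1 N) (contact force between the fingers and tablet1 above 1 N or contact force between the fingers and tablet2 above 1 N or contact force between the fingers and tablet3 above 1 N or contact force between the fingers and tablet4 above 1 N or contact force between the fingers and tablet5 above 1 N or contact force between the fingers and tablet6 above 1 N or contact force between the fingers and tablet7 above 1 N or contact force between the fingers and tablet8 above 1 N).
It fails at once if a tin or the wooden block is moved by more than 4 cm (distance of any of tin, can, scrub_block from where it was at the start of the episode above 0.04 m).
Of bar1, bar2, bar3, bar4 only 2 to 4 are there at a start; the rules pass over those that are not, and their reading is None.
At some moment in a run one of bar1, bar2, bar3, bar4, scoop may be knocked a few centimetres aside while the robot is not near it.
It also fails if it takes over 210 s, if anything falls off the work surface, if the arm or the gripper's body presses on something with over 40 N, if the wrist force passes 120 N, or if a joint passes its speed limit or range.

### The arm

A 6-joint arm with a two-finger parallel gripper is mounted at the origin on the work surface. World frame = base frame: x ahead of the robot, y to its left, z up, the work surface at z = 0. Lengths are in m, angles in rad, forces in N, time in s.
With the tool pointing down it reaches from about 0.25 to 0.725 m from the base axis. Payload 4 kg.
Tool frame: the origin (TCP) lies at the very end of the fingers, on their centre line; the grasp point (between the pads) lies 19 mm behind it; z points along the fingers, y is the line along which they close (so a half turn about z gives the same grasp; the last joint's range is limited). The gripper opens to 85 mm and grips with 20 to 120 N. Pads are 22 mm wide; open, the fingers measure 114 mm over their backs; the gripper's body (76 mm by 85 mm) begins 54 mm behind the grasp point. The pads swing forward as they close: fully open they stand 13 mm farther back than shut.
Start: joints at [-1.286, 0.241, 0.005, 1.335, 0, 1.571], TCP at [0.14, -0.48, 0.231] pointing down, gripper open.
Joint ranges: [-2.72, 2.72], [-1.05, 1.87], [-1.09, 1.28], [-1.99, 2.15], [-1.42, 1.44], [-3.14, 3.14]. Speed limits (rad/s): [2.79, 2.79, 3.14, 3.14, 3.14, 3.14].

### API

Orientations are given as a unit quaternion [x, y, z, w].
In Python, from workcell import bot, vision, workorder, boxes_of gives the robot as it stands.
- The arm moves only by the tool send_rows, never from a script. Its argument "motion" is text: rows parted by semicolons, each of 5 numbers parted by spaces: the closure, from -1 (fully open) to 1 (shut), so that 0 is half open, then the shift along the tool's x, y, z in cm, then the turn about the tool's z in rad. In form: claw x y z twist; .... A call has 1 to 5 rows; each row is the pose to reach, as a shift and turn from the pose commanded when the call began, along the tool's axes at that moment; what a row does not reach only later rows make up. A row lasts 1/10 s, in which the tool goes at most 50 mm and 8.59 degrees, less where a joint would pass 70% of its speed; a pose out of reach is approached as far as the arm can. A call with a gripper value outside its range is refused whole. The fingers move at their own pace and stop on an object; the grip force is fixed at half the most. Time passes only in rows, so rows that repeat a pose let the fingers close. It gives the time, the measured TCP pose, the force, the opening and the grip force at its end, in the units of the state.
- bot.get_obs(): the state, without advancing time (a new reading comes with each control period).
- vision.camera(name): name is "scene" or "side" or "wrist"; returns the picture (400x640x3 uint8, red, green, blue); there is no depth.
- vision.camera_model(name): a dict with "fov_y" (degrees; the focal length in pixels is half the picture's height over the tangent of half this angle, whatever the lens; pixels are square), "cx", "cy" (the principal point, pixels), "world_from_camera" (4x4, takes a point from camera to world coordinates); the wrist camera has in their place "hand_eye" (4x4, takes a point from camera to tool coordinates, whose origin is the TCP and whose axes are the flange's). Camera axes: x right, y down, z forward; pixel columns grow to the right and rows downward; lengths in m; the calibration is good to about 2 mm. A picture is of the moment at which its call begins: read the wrist's pose just before it. camera_model takes no time and is no camera call.
- workorder.job_done(): hands the job in; it is judged then, once.
Trained networks look in the newest picture that a camera, given by its name, has taken for a name from the list of things; names that differ only in an ending like _2 or _b are one class to them, and where a whole thing is asked for, a point or a joint stands for the part that bears it (a point fixed in the world has none). Each returns a list of dicts, best first, with "conf" (0 to 1); they miss things now and then, are a little off and sometimes report something else, mostly with a low value. They report only what shows in the picture. A call takes as long as a camera call. They do not tell look-alikes from the thing itself.
- boxes_of(camera, target): "rect" ([centre column, centre row, width, height] in pixels, round what is visible of it).
The state is a dict: "clock": time; "joint_pos": joint angles; "joint_vel": joint speeds; "tau": joint torques, N m; "eef_pos": TCP position; "tool_rot": TCP orientation; "ft_force": force on the tool from outside, world axes, zero at the start; "ft_torque": the same for the moment, N m; "grip_width": finger opening in m; "grasp_force": force on a finger pad.
Only numpy, scipy, OpenCV 4.12 (cv2) and the standard library are available. Lean on these libraries where they do the work, as an engineer would, in place of code of your own. Each camera call takes 0.05 s, during which the arm holds its last target. There are 200 camera calls.

## Working session

There is one attempt and no reset: what is moved stays moved. The work goes in short steps, Python scripts to look and compute and a tool call to move; the robot and the scene stay as the last step left them, time stands still between calls to the robot, and variables do not carry over. Pictures are saved under pics/ and viewed, at most 16 in all, crops included, and the job is handed in when it is done.

Besides the shell and the picture viewer there is one more tool, called after "Call:" as a command line: name --argument value ..., lists and objects as JSON in quotes. send_rows: Moves the arm, as the interface text tells. Its arguments: {"type":"object","properties":{"motion":{"type":"string"}},"required":["motion"]}

```bash
ls; mkdir -p pics
cat > h.py <<'E'
import numpy as np, cv2
from scipy.spatial.transform import Rotation as R
from workcell import bot, vision, workorder, boxes_of
def T(pos,q):
    M=np.eye(4); M[:3,:3]=R.from_quat(q).as_matrix(); M[:3,3]=pos; return M
def model(name):
    m=vision.camera_model(name)
    if name=='wrist':
        o=bot.get_obs(); W=T(o['eef_pos'],o['tool_rot'])@np.array(m['hand_eye'])
    else: W=np.array(m['world_from_camera'])
    return 200/np.tan(np.radians(m['fov_y'])/2),m['cx'],m['cy'],W
def ray(mod,u,v,z):
    f,cx,cy,W=mod
    d=W[:3,:3]@np.array([(u-cx)/f,(v-cy)/f,1]); p=W[:3,3]
    return (p+d*(z-p[2])/d[2]).round(4)
def proj(mod,P):
    f,cx,cy,W=mod
    c=(np.asarray(P,float)-W[:3,3])@W[:3,:3]; return np.stack([cx+f*c[...,0]/c[...,2],cy+f*c[...,1]/c[...,2]],-1)
def shot(name,tag):
    mod=model(name); im=vision.camera(name); cv2.imwrite(f'pics/{tag}.png',im[:,:,::-1]); return im,mod
E
python3 - <<'E'
from h import *
o=bot.get_obs(); print(o['eef_pos'],o['tool_rot'],o['ft_force'])
for n in ('scene','side','wrist'):
    im,mod=shot(n,n+'0'); print(n,mod[0],mod[1:3],mod[3].round(3).tolist())
    for t,z in [('supply_box',.085),('cover_handle',.11),('tub',.05),('scoop',.05),('bin',.018),('bar1',.03),('tablet1',.02),('tin',.06),('can',.05),('scrub_block',.035)]:
        for b in boxes_of(n,t):
            if b['conf']>.4: print(t,round(b['conf'],2),np.round(b['rect']).tolist(),ray(mod,b['rect'][0],b['rect'][1],z))
a=cv2.imread('pics/scene0.png');b=cv2.imread('pics/side0.png')
E
```

```text
pics
[ 0.14031433 -0.47925618  0.2304083 ] [ 9.89874784e-01  1.41939519e-01 -1.50672412e-04 -1.03045536e-03] [-0.20905546  0.27155014  0.2627046 ]
scene 516.1684301581248 (319.0491850944321, 193.26818022449032) [[0.76, 0.411, -0.503, 1.046], [0.65, -0.505, 0.569, -0.68], [-0.02, -0.759, -0.651, 0.88], [0.0, 0.0, 0.0, 1.0]]
supply_box 0.73 [366.0, 246.0, 178.0, 148.0] [ 0.6183 -0.0517  0.085 ]
supply_box 0.65 [243.0, 239.0, 27.0, 35.0] [ 0.4027 -0.2046  0.085 ]
cover_handle 0.82 [364.0, 198.0, 85.0, 59.0] [0.539  0.0441 0.11  ]
tub 0.93 [272.0, 324.0, 156.0, 132.0] [ 0.5828 -0.3046  0.05  ]
scoop 0.93 [237.0, 290.0, 82.0, 85.0] [ 0.4714 -0.2905  0.05  ]
scoop 0.66 [301.0, 322.0, 14.0, 11.0] [ 0.6233 -0.2659  0.05  ]
bin 0.56 [418.0, 178.0, 109.0, 67.0] [0.5408 0.2863 0.018 ]
bin 0.56 [368.0, 247.0, 175.0, 149.0] [ 5.881e-01 -5.000e-04  1.800e-02]
bar1 0.82 [331.0, 146.0, 29.0, 20.0] [0.2823 0.2386 0.03  ]
bar1 0.81 [418.0, 193.0, 18.0, 21.0] [0.582  0.2196 0.03  ]
bar1 0.79 [351.0, 125.0, 28.0, 22.0] [0.2596 0.3599 0.03  ]
bar1 0.64 [384.0, 175.0, 17.0, 22.0] [0.472  0.2253 0.03  ]
ta
[... 1645 characters left out ...]
-0.2518  0.02  ]
tablet1 0.46 [408.0, 307.0, 11.0, 7.0] [ 0.6105 -0.3159  0.02  ]
tablet1 0.44 [388.0, 291.0, 11.0, 12.0] [ 0.5677 -0.2589  0.02  ]
tin 0.63 [390.0, 301.0, 10.0, 11.0] [ 0.5565 -0.322   0.06  ]
tin 0.55 [297.0, 193.0, 25.0, 27.0] [0.3436 0.1122 0.06  ]
tin 0.41 [416.0, 285.0, 4.0, 11.0] [ 0.6334 -0.2785  0.06  ]
can 0.7 [305.0, 270.0, 24.0, 29.0] [ 0.3517 -0.1967  0.05  ]
can 0.68 [333.0, 174.0, 8.0, 13.0] [0.469  0.2097 0.05  ]
scrub_block 0.95 [310.0, 228.0, 16.0, 30.0] [ 0.3757 -0.0207  0.035 ]
wrist 287.08258212413045 (323.5350238782124, 196.29910892148405) [[0.28, -0.92, -0.274, 0.211], [-0.96, -0.268, -0.081, -0.459], [0.001, 0.285, -0.958, 0.373], [0.0, 0.0, 0.0, 1.0]]
```

View pics/scene0.png

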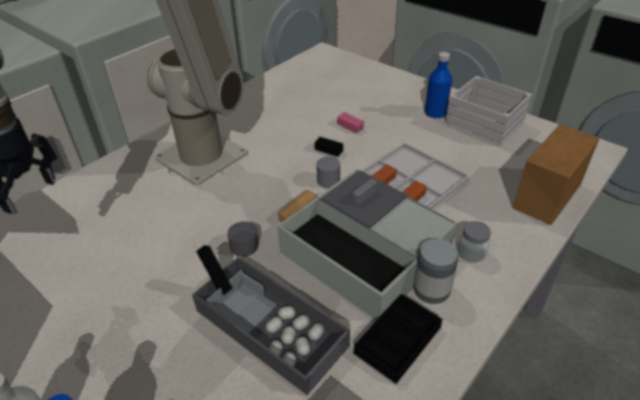

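View pics/side0.png

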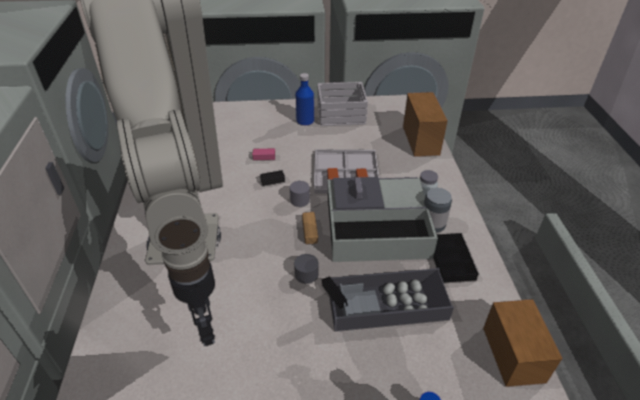

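The scene and side pictures show the tub on the -y side with 8 tablets (scene about 290,335) and the scoop at its near end (215,270). The box is in the middle, and the bin is on +y with two bars (384,175 and 418,193). The black and pink look-alikes are at the left. I'm moving overhead for a wrist view.

Call:
send_rows --motion "-1 4.5 -2.6 -1.3 0;-1 9 -5.2 -2.6 0;-1 13.5 -7.8 -3.9 0;-1 18 -10.5 -5.2 0;-1 22.6 -13.2 -6.5 0"

```text
clock: 2.15
eef_pos: [0.3081, -0.3022, 0.2923]
tool_rot: [0.99, 0.142, 0.0, 0.0]
ft_force: [0.6, -0.7, -0.3]
grip_width: 0.0853
grasp_force: 0.0
```

Call:
send_rows --motion "-1 4.5 -2.6 -1.3 0.06;-1 9 -5.2 -2.6 0.12;-1 13.5 -7.8 -3.9 0.18;-1 18 -10.5 -5.2 0.24;-1 22.6 -13.2 -6.5 0.285"

```text
clock: 2.65
eef_pos: [0.475, -0.1256, 0.3527]
tool_rot: [1.0, -0.001, 0.0, 0.0]
ft_force: [0.1, -0.6, 0.1]
grip_width: 0.0852
grasp_force: 0.0
```

Call:
send_rows --motion "-1 0 0 0 0;-1 0 0 0 0;-1 0 0 0 0"

```text
clock: 2.95
eef_pos: [0.4732, -0.1279, 0.3516]
tool_rot: [1.0, -0.0, -0.001, 0.0]
ft_force: [0.0, -0.1, -0.4]
grip_width: 0.0852
grasp_force: 0.0
```

Run:
```python
from h import *
o=bot.get_obs(); print(o['clock'],o['eef_pos'],o['tool_rot'],o['ft_force'])
n='wrist'
im,mod=shot(n,n+'1'); print(n,mod[0],mod[3].round(3).tolist())
for t,z in [('supply_box',.085),('cover_handle',.12),('tub',.055),('scoop',.05),('bin',.018),('bar1',.03),('tablet1',.02),('tin',.06),('can',.05),('scrub_block',.035)]:
        for b in boxes_of(n,t):
            if b['conf']>.4: print(t,round(b['conf'],2),np.round(b['rect']).tolist(),ray(mod,b['rect'][0],b['rect'][1],z))
```

```text
2.95 [ 0.47315579 -0.12792826  0.35157465] [ 9.99999753e-01 -3.57438298e-04 -6.03149487e-04  5.58552557e-05] [ 0.03946633 -0.11906355 -0.35424404]
wrist 287.08258212413045 [[-0.001, -0.958, -0.286, 0.547], [-1.0, 0.002, -0.001, -0.128], [0.001, 0.286, -0.958, 0.493], [0.0, 0.0, 0.0, 1.0]]
supply_box 0.86 [222.0, 96.0, 224.0, 191.0] [0.5661 0.0079 0.085 ]
supply_box 0.48 [430.0, 38.0, 23.0, 24.0] [ 0.6349 -0.2648  0.085 ]
cover_handle 0.62 [178.0, 122.0, 113.0, 117.0] [0.5333 0.0548 0.12  ]
tub 0.71 [435.0, 100.0, 111.0, 194.0] [ 0.5613 -0.2901  0.055 ]
scoop 0.9 [427.0, 173.0, 68.0, 114.0] [ 0.4528 -0.2913  0.05  ]
bin 0.88 [76.0, 122.0, 152.0, 150.0] [0.5291 0.2685 0.018 ]
bar1 0.96 [106.0, 158.0, 55.0, 23.0] [0.4743 0.2234 0.03  ]
bar1 0.94 [122.0, 266.0, 43.0, 51.0] [0.2762 0.2379 0.03  ]
bar1 0.82 [51.0, 280.0, 38.0, 47.0] [0.2485 0.3737 0.03  ]
tablet1 0.91 [426.0, 94.0, 26.0, 14.0] [ 0.5705 -0.2874  0.02  ]
tablet1 0.87 [431.0, 39.0, 19.0, 22.0] [ 0.6474 -0.2875  0.02  ]
tablet1 0.85 [425.0, 67.0, 23.0, 22.0] [ 0.6099 -0.2828  0.02  ]
tablet1 0.79 [458.0, 38.0, 29.0, 27.0] [ 0.6493 -0.328   0.02  ]
tablet1 0.69 [452.0, 67.0, 23.0, 23.0] [ 0.61   -0.3238  0.02  ]
tablet1 0.68 [402.0, 92.0, 19.0, 30.0] [ 0.5749 -0.2506  0.02  ]
tablet1 0.65 [402.0, 68.0, 20.0, 19.0] [ 0.6081 -0.2476  0.02  ]
tablet1 0.51 [179.0, 120.0, 117.0, 116.0] [0.5326 0.102  0.02  ]
tin 0.79 [166.0, 227.0, 53.0, 49.0] [0.3664 0.1276 0.06  ]
can 0.71 [346.0, 226.0, 40.0, 45.0] [ 0.3631 -0.1652  0.05  ]
scrub_block 0.42 [427.0, 92.0, 24.0, 14.0] [ 0.5733 -0.2842  0.035 ]
```

View pics/wrist1.png

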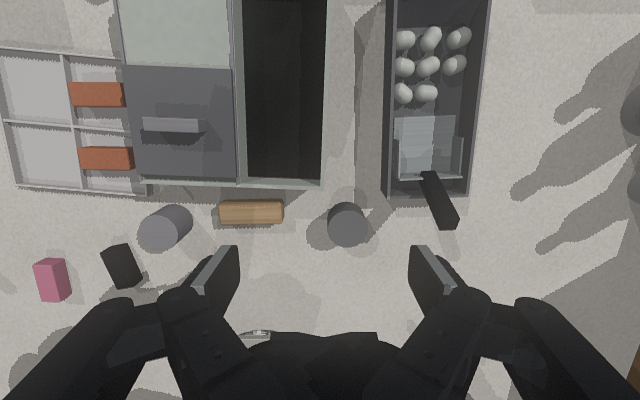

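Run:
```python
from h import *
mod=model('wrist')
for n,u,v,z in [('box NR',322,187,.085),('box R far',328,2,.085),('box mid near',237,183,.085),('coverNL',131,177,.094),('coverNR',236,181,.094),('coverFL',126,66,.094),('coverFR',232,67,.094),
 ('fin L',143,120,.124),('fin R',203,124,.124),('finLtop',143,117,.124),('finR',202,133,.124),
 ('tubNL',384,196,.055),('tubNR',468,195,.055),('tubLfar',388,20,.055),('tubRfar',488,20,.055),
 ('hEndL',437,229,.13),('hEndR',458,227,.13),('panLipL',396,116,.007),('panLipR',459,116,.007),
 ('bar a',104,157,.03),('bar b',97,94,.03),('barb L',71,94,.03),('barb R',124,94,.03),('bara L',79,156,.03),('bara R',134,158,.03)]:
    print(n,ray(mod,u,v,z))
im=cv2.imread('pics/wrist1.png')
c=np.hstack([cv2.resize(im[100:250,360:500],(560,600),interpolation=cv2.INTER_CUBIC)[:, :400], cv2.resize(im[60:200,110:245],None,fx=2.9,fy=2.9,interpolation=cv2.INTER_CUBIC)[:406].__class__(0) if False else np.zeros((600,0,3),np.uint8)])
crop=cv2.resize(im[50:240,60:500],None,fx=1.8,fy=1.8,interpolation=cv2.INTER_CUBIC); cv2.imwrite('pics/c1.png',crop)
```

```text
box NR [ 0.44   -0.1256  0.085 ]
box R far [ 0.6764 -0.1337  0.085 ]
box mid near [ 0.4462 -0.0011  0.085 ]
coverNL [0.4575 0.1462 0.094 ]
coverNR [ 0.4514 -0.0027  0.094 ]
coverFL [0.6027 0.1247 0.094 ]
coverFR [ 0.6014 -0.0108  0.094 ]
fin L [0.5367 0.0968 0.124 ]
fin R [0.5318 0.0227 0.124 ]
finLtop [0.5403 0.0962 0.124 ]
finR [0.5208 0.0253 0.124 ]
tubNL [ 0.4171 -0.2243  0.055 ]
tubNR [ 0.4186 -0.3581  0.055 ]
tubLfar [ 0.6647 -0.2151  0.055 ]
tubRfar [ 0.6646 -0.3501  0.055 ]
hEndL [ 0.3921 -0.2831  0.13  ]
hEndR [ 0.395  -0.3115  0.13  ]
panLipL [ 0.5392 -0.2465  0.007 ]
panLipR [ 0.539  -0.3494  0.007 ]
bar a [0.4762 0.2274 0.03  ]
bar b [0.5724 0.2169 0.03  ]
barb L [0.5725 0.2565 0.03  ]
barb R [0.5724 0.1759 0.03  ]
bara L [0.4779 0.2674 0.03  ]
bara R [0.4746 0.1791 0.03  ]
```

View pics/c1.png

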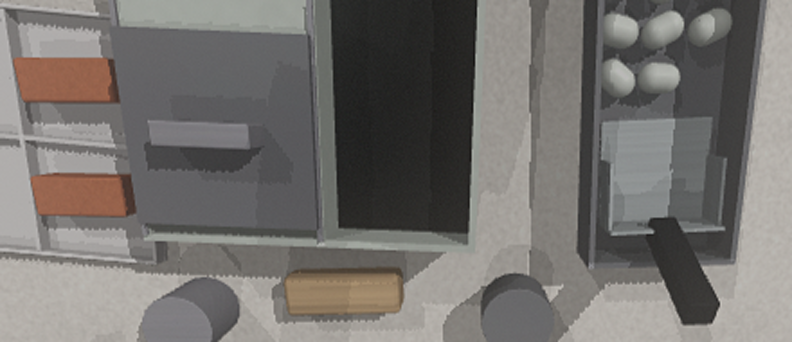

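The wrist view shows the cover fin at about (170,121), the box yawed about -0.04 rad, the bars flat in the two -y compartments, and the scoop handle leaning toward the robot. I'm opening the cover now.

Call:
send_rows --motion "1 0.4 -5 2 0;1 0.8 -10 6 0;1 1.2 -15 10 0;1 1.7 -19.1 13 0;1 1.7 -19.1 17 0"

```text
clock: 4.0
eef_pos: [0.4922, 0.0251, 0.2023]
tool_rot: [1.0, 0.02, 0.002, -0.011]
ft_force: [1.3, -0.9, 0.1]
grip_width: 0.0119
grasp_force: 0.0
```

Call:
send_rows --motion "1 0 0 4 0;1 0 0 7.7 0;1 0 0 7.7 0;1 0 0 7.7 0;1 0 0 7.7 0"

```text
clock: 4.5
eef_pos: [0.4929, 0.0235, 0.1276]
tool_rot: [1.0, 0.018, 0.002, -0.011]
ft_force: [0.6, 0.9, 0.7]
grip_width: -0.0005
grasp_force: 0.0
```

Call:
send_rows --motion "1 2 0 0 0;1 4 0.1 0 0;1 6 0.2 0 0;1 8 0.3 0 0;1 8 0.3 0 0"

```text
clock: 5.0
eef_pos: [0.5752, 0.0232, 0.1279]
tool_rot: [1.0, 0.018, 0.003, -0.01]
ft_force: [-0.3, 0.2, 0.1]
grip_width: 0.0002
grasp_force: 0.0
```

Call:
send_rows --motion "1 -4 0 -1 0.076;1 -8 0 -1 0.076;1 -8.4 -4.2 0 0.076;1 -8.4 -4.2 2.4 0.076;1 -8.4 -4.2 2.4 0.076"

```text
clock: 5.5
eef_pos: [0.4844, 0.0234, 0.1014]
tool_rot: [1.0, 0.008, -0.003, -0.027]
ft_force: [-1.0, -0.0, -0.6]
grip_width: 0.0
grasp_force: 0.0
```

Call:
send_rows --motion "1 0 0 0 0;1 0 0 0 0"

```text
clock: 5.7
eef_pos: [0.4873, 0.0229, 0.1034]
tool_rot: [1.0, 0.007, -0.0, -0.026]
ft_force: [1.0, -0.4, 0.8]
grip_width: 0.0003
grasp_force: 0.0
```

Run:
```python
from h import *
o=bot.get_obs(); print(np.round(o['joint_pos'],3),o['eef_pos'],o['tool_rot'])
```

```text
[ 0.014  0.314 -0.248  1.009  0.053  3.141] [0.48728457 0.02289903 0.10341161] [ 9.99621152e-01  7.48906078e-03 -4.80593275e-04 -2.64808351e-02]
```

Call:
send_rows --motion "1 0 0 -3 -0.15;1 0 0 -3 -0.3;1 0 0 -3 -0.45;1 0 0 -3 -0.6;1 0 0 -3 -0.75"

```text
clock: 6.2
eef_pos: [0.4873, 0.0211, 0.1333]
tool_rot: [0.926, 0.376, 0.009, -0.025]
ft_force: [0.2, 0.6, 0.7]
grip_width: -0.0003
grasp_force: 0.0
```

Call:
send_rows --motion "1 0 0 0 -0.15;1 0 0 0 -0.3;1 0 0 0 -0.45;1 0 0 0 -0.6;1 0 0 0 -0.75"

```text
clock: 6.7
eef_pos: [0.4873, 0.0211, 0.1333]
tool_rot: [0.724, 0.689, 0.018, -0.02]
ft_force: [0.3, -0.3, 0.1]
grip_width: 0.0002
grasp_force: 0.0
```

Call:
send_rows --motion "1 0 0 0 -0.15;1 0 0 0 -0.3;1 0 0 0 -0.45;1 0 0 0 -0.6;1 0 0 0 -0.75"

```text
clock: 7.2
eef_pos: [0.4873, 0.0211, 0.1332]
tool_rot: [0.422, 0.906, 0.024, -0.012]
ft_force: [-0.0, 0.1, 0.4]
grip_width: -0.0
grasp_force: 0.0
```

Call:
send_rows --motion "1 0 0 0 -0.15;1 0 0 0 -0.3;1 0 0 0 -0.45;1 0 0 0 -0.6;1 0 0 0 -0.75"

```text
clock: 7.7
eef_pos: [0.4873, 0.0211, 0.1332]
tool_rot: [0.06, 0.998, 0.026, -0.002]
ft_force: [0.1, -0.4, 0.1]
grip_width: 0.0002
grasp_force: 0.0
```

Call:
send_rows --motion "1 0.5 4 0 -0.08;1 0.5 4 0 -0.08;1 0.5 4 3.2 -0.08;1 0.5 4 3.2 -0.08;1 0.5 4 3.2 -0.08"

```text
clock: 8.2
eef_pos: [0.4859, 0.0629, 0.1026]
tool_rot: [0.024, 0.999, 0.026, -0.003]
ft_force: [0.9, -0.6, 0.6]
grip_width: -0.0
grasp_force: 0.0
```

Call:
send_rows --motion "1 -2 0 0 0;1 -4 0 0 0;1 -6 0 0 0;1 -8 0 0 0;1 -8 0 0 0"

```text
clock: 8.7
eef_pos: [0.5692, 0.059, 0.1034]
tool_rot: [0.024, 0.999, 0.027, -0.0]
ft_force: [-0.4, -0.3, 0.1]
grip_width: -0.0
grasp_force: 0.0
```

Call:
send_rows --motion "1 -2 0 0 0;1 -4 0 0 0;1 -5 0 0 0;1 -6 0 0 0;1 -6.6 0 0 0"

```text
clock: 9.2
eef_pos: [0.6318, 0.0561, 0.1023]
tool_rot: [0.024, 0.999, 0.026, -0.002]
ft_force: [-1.5, 0.8, 2.1]
grip_width: -0.0006
grasp_force: 0.9
```

Call:
send_rows --motion "1 -0.4 0 0 0;1 -0.8 0 0 0;1 -1.2 0 0 0"

```text
clock: 9.5
eef_pos: [0.6355, 0.056, 0.1021]
tool_rot: [0.023, 0.999, 0.027, -0.011]
ft_force: [-29.8, -0.2, 21.6]
grip_width: -0.0002
grasp_force: 15.2
```

Call:
send_rows --motion "1 2 0 0 0;1 4 0 -5 0;1 8 0 -10 0;1 12 0 -15 0;1 16 0 -18 0"

```text
clock: 10.0
eef_pos: [0.507, 0.0536, 0.2632]
tool_rot: [0.024, 0.999, 0.026, -0.001]
ft_force: [0.9, 0.7, 0.4]
grip_width: 0.0002
grasp_force: 0.0
```

Call:
send_rows --motion "-1 0 0 0 0;-1 0 0 0 0;-1 0 0 0 0"

```text
clock: 10.3
eef_pos: [0.5077, 0.0537, 0.26]
tool_rot: [0.023, 0.999, 0.026, -0.003]
ft_force: [-0.1, 0.0, -0.2]
grip_width: 0.0429
grasp_force: 0.0
```

Run:
```python
from h import *
o=bot.get_obs(); print(o['clock'],o['joint_pos'],o['eef_pos'],o['tool_rot'])
im,mod=shot('wrist','wrist2'); print(mod[3].round(3).tolist())
for t in ['supply_box','cover_handle','scoop']:
    for b in boxes_of('wrist',t): print(t,b['conf'],np.round(b['rect']),ray(mod,b['rect'][0],b['rect'][1],.12))
```

```text
10.3 [0.07390736 0.25127477 0.09247116 1.41230368 0.05300601 0.12083004] [0.50768763 0.05371413 0.26003933] [ 0.02345507  0.9993736   0.02635927 -0.00273088]
[[0.048, 0.959, 0.28, 0.437], [0.998, -0.06, 0.036, 0.05], [0.051, 0.277, -0.959, 0.402], [0.0, 0.0, 0.0, 1.0]]
supply_box 0.92 [266. 230. 260. 230.] [ 0.5518 -0.002   0.12  ]
cover_handle 0.83 [328. 288. 113.  98.] [0.6278 0.0602 0.12  ]
scoop 0.83 [ 42. 158.  76.  93.] [ 0.4649 -0.2024  0.12  ]
```

View pics/wrist2.png

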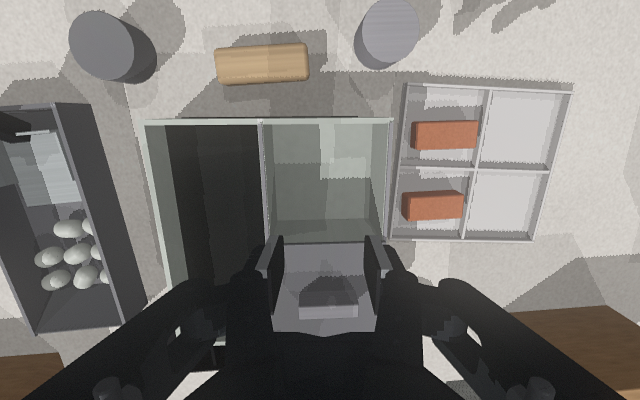

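Run:
```python
from h import *
mod=model('wrist')
for n,u,v,z in [('box near -y',145,122,.085),('box near +y',393,118,.085),('div',261,121,.085),('-y edge far',172,282,.085),('+yedge far',386,240,.085),('cover near+y',387,242,.094),('cover near-y',284,241,.094),
 ('fin topL',300,304,.124),('fin topR',357,304,.124),('fin farL?',301,317,.124),('fin farR',357,319,.124),('fin nearbotL',309,281,.094),
 ('tub near +y corner',54,104,.055),('tub +y edge far',125,322,.055),('tub far corner -y',36,333,.055),
 ('bar a c',445,135,.03),('bar b c',432,206,.03),('aL',413,136,.03),('aR',478,134,.03),('bL',403,206,.03),('bR',462,205,.03),('bin near+y',572,84,.018),('binfar +y',530,240,.018),('bin far -y',391,240,.018),('bin near -y',404,84,.018),
 ('scoop bw L',16,133,.052),('scoop bw R',62,129,.052)]:
    print(n,ray(mod,u,v,z))
```

```text
box near -y [ 0.4371 -0.1197  0.085 ]
box near +y [0.4457 0.1406 0.085 ]
div [ 0.4419 -0.0005  0.085 ]
-y edge far [ 0.6256 -0.1281  0.085 ]
+yedge far [0.5886 0.1347 0.085 ]
cover near+y [0.587  0.1336 0.094 ]
cover near-y [0.577  0.0128 0.094 ]
fin topL [0.6414 0.0277 0.124 ]
fin topR [0.6469 0.092  0.124 ]
fin farL? [0.6587 0.0276 0.124 ]
fin farR [0.6671 0.0916 0.124 ]
fin nearbotL [0.6319 0.0384 0.094 ]
tub near +y corner [ 0.4133 -0.2288  0.055 ]
tub +y edge far [ 0.7003 -0.2196  0.055 ]
tub far corner -y [ 0.7074 -0.3405  0.055 ]
bar a c [0.4718 0.2251 0.03  ]
bar b c [0.568  0.2135 0.03  ]
aL [0.4709 0.1829 0.03  ]
aR [0.4728 0.269  0.03  ]
bL [0.5654 0.1726 0.03  ]
bR [0.5693 0.2561 0.03  ]
bin near+y [0.416  0.3955 0.018 ]
binfar +y [0.6364 0.3735 0.018 ]
bin far -y [0.6212 0.1602 0.018 ]
bin near -y [0.4065 0.1731 0.018 ]
scoop bw L [ 0.442  -0.2815  0.052 ]
scoop bw R [ 0.4402 -0.2305  0.052 ]
```

The cover is open: its near edge is at row 242 and the hopper is exposed. Before gripping the scoop I'll try to remove the 3° tool tilt at the opposite wrist limit.

Call:
send_rows --motion "-1 0 0 0 -0.15;-1 0 0 0 -0.3;-1 0 0 0 -0.45;-1 0 0 0 -0.6;-1 0 0 0 -0.75"

```text
clock: 11.0
eef_pos: [0.5077, 0.0537, 0.2596]
tool_rot: [-0.347, 0.937, 0.026, 0.006]
ft_force: [-0.4, -0.4, 0.5]
grip_width: 0.0855
grasp_force: 0.0
```

Call:
send_rows --motion "-1 0 0 0 -0.15;-1 0 0 0 -0.3;-1 0 0 0 -0.45;-1 0 0 0 -0.6;-1 0 0 0 -0.75"

```text
clock: 11.5
eef_pos: [0.5077, 0.0538, 0.2596]
tool_rot: [-0.666, 0.745, 0.022, 0.015]
ft_force: [0.7, -0.1, -0.1]
grip_width: 0.0855
grasp_force: 0.0
```

Call:
send_rows --motion "-1 0 0 0 -0.15;-1 0 0 0 -0.3;-1 0 0 0 -0.45;-1 0 0 0 -0.6;-1 0 0 0 -0.75"

```text
clock: 12.0
eef_pos: [0.5077, 0.0538, 0.2596]
tool_rot: [0.893, -0.449, -0.014, -0.022]
ft_force: [-0.7, -0.1, -0.8]
grip_width: 0.0857
grasp_force: 0.0
```

Call:
send_rows --motion "-1 0 0 0 -0.15;-1 0 0 0 -0.3;-1 0 0 0 -0.45;-1 0 0 0 -0.6;-1 0 0 0 -0.75"

```text
clock: 12.5
eef_pos: [0.5077, 0.0538, 0.2596]
tool_rot: [0.995, -0.091, -0.005, -0.026]
ft_force: [0.3, 1.2, -0.2]
grip_width: 0.0855
grasp_force: 0.0
```

Call:
send_rows --motion "-1 0 0 0 -0.15;-1 0 0 0 -0.24;-1 0 0 0 -0.24"

```text
clock: 12.8
eef_pos: [0.5077, 0.0537, 0.2597]
tool_rot: [0.999, 0.026, -0.002, -0.026]
ft_force: [0.3, 0.2, 0.2]
grip_width: 0.0855
grasp_force: 0.0
```

Run:
```python
from h import *
o=bot.get_obs(); print(o['clock'],np.round(o['joint_pos'],3),o['eef_pos'],o['tool_rot'])
```

```text
12.8 [ 0.074  0.253  0.093  1.413  0.053 -3.119] [0.50771606 0.05374573 0.25971861] [ 0.99931967  0.02558283 -0.00214264 -0.02647858]
```

Call:
send_rows --motion "-1 0 1 0 0;-1 0 2 0 0;-1 0 3 0 0;-1 0 4 0 0;-1 0 4 0 0"

```text
clock: 13.3
eef_pos: [0.5093, 0.0279, 0.2587]
tool_rot: [1.0, 0.015, -0.001, -0.021]
ft_force: [-0.2, 0.2, -0.8]
grip_width: 0.0854
grasp_force: 0.0
```

Run:
```python
from h import *
o=bot.get_obs(); print(o['clock'],np.round(o['joint_pos'],3),o['eef_pos'],o['tool_rot'])
```

```text
13.3 [ 0.03   0.251  0.09   1.41   0.041 -3.14 ] [0.50925952 0.02792445 0.2586574 ] [ 9.99683550e-01  1.45150282e-02 -8.32527123e-04 -2.05285177e-02]
```

Call:
send_rows --motion "-1 0 3 0 0;-1 0 5 0 0;-1 0 6 0 0;-1 0 6 0 0;-1 0 6 0 0"

```text
clock: 13.8
eef_pos: [0.5115, -0.0012, 0.2562]
tool_rot: [1.0, -0.007, -0.001, -0.009]
ft_force: [-0.5, -0.2, 0.4]
grip_width: 0.0855
grasp_force: 0.0
```

Run:
```python
from h import *
o=bot.get_obs(); print(o['clock'],np.round(o['joint_pos'],3),o['eef_pos'],o['tool_rot'])
```

```text
13.8 [-0.013  0.256  0.089  1.406  0.017 -3.141] [ 0.51151093 -0.00117063  0.2562451 ] [ 9.99939737e-01 -6.77533635e-03 -6.55668014e-04 -8.61320235e-03]
```

Call:
send_rows --motion "-1 0 2 0 0;-1 0 4 0 0;-1 0 4.3 0 0;-1 0 4.3 0 0;-1 0 4.3 0 0"

```text
clock: 14.3
eef_pos: [0.5118, -0.0225, 0.2555]
tool_rot: [1.0, -0.022, -0.001, 0.0]
ft_force: [-0.7, -0.5, 0.0]
grip_width: 0.0852
grasp_force: 0.0
```

Call:
send_rows --motion "-1 0 0 0 0.15;-1 0 0 0 0.3;-1 0 0 0 0.45;-1 0 0 0 0.6;-1 0 0 0 0.75"

```text
clock: 14.8
eef_pos: [0.5118, -0.0222, 0.2555]
tool_rot: [0.921, -0.39, -0.001, 0.0]
ft_force: [-0.7, -0.1, -0.1]
grip_width: 0.0853
grasp_force: 0.0
```

Run:
```python
from h import *
o=bot.get_obs(); print(o['clock'],np.round(o['joint_pos'],3),o['eef_pos'],o['tool_rot'])
```

```text
14.8 [-0.043  0.258  0.09   1.405 -0.    -2.384] [ 0.51184339 -0.02216116  0.25551967] [ 9.21019306e-01 -3.89515955e-01 -7.32097178e-04  4.72373333e-04]
```

Call:
send_rows --motion "-1 0 0 0 0.15;-1 0 0 0 0.3;-1 0 0 0 0.45;-1 0 0 0 0.6;-1 0 0 0 0.75"

```text
clock: 15.3
eef_pos: [0.5118, -0.0221, 0.2555]
tool_rot: [0.714, -0.7, -0.001, 0.001]
ft_force: [-0.6, -0.2, 0.6]
grip_width: 0.0857
grasp_force: 0.0
```

Call:
send_rows --motion "-1 0 0 0 0.15;-1 0 0 0 0.3;-1 0 0 0 0.45;-1 0 0 0 0.6;-1 0 0 0 0.75"

```text
clock: 15.8
eef_pos: [0.5119, -0.0221, 0.2555]
tool_rot: [-0.408, 0.913, 0.0, -0.001]
ft_force: [0.2, -1.2, -0.7]
grip_width: 0.0854
grasp_force: 0.0
```

Call:
send_rows --motion "-1 0 0 0 0.15;-1 0 0 0 0.3;-1 0 0 0 0.45;-1 0 0 0 0.6;-1 0 0 0 0.75"

```text
clock: 16.3
eef_pos: [0.5118, -0.0222, 0.2555]
tool_rot: [-0.046, 0.999, -0.0, -0.001]
ft_force: [0.2, 0.2, -1.5]
grip_width: 0.0857
grasp_force: 0.0
```

Call:
send_rows --motion "-1 2 -4 0 0.06;-1 4 -8 0 0.06;-1 6 -12 0 0.06;-1 8 -16 0 0.06;-1 10 -20 0 0.06"

```text
clock: 16.8
eef_pos: [0.4311, -0.2324, 0.2559]
tool_rot: [-0.019, 1.0, -0.0, -0.001]
ft_force: [0.9, -0.6, 0.1]
grip_width: 0.0857
grasp_force: 0.0
```

Call:
send_rows --motion "-1 0 -4 0 0;-1 0 -7.5 0 0;-1 0 -7.5 0 0;-1 0 -7.5 0 0"

```text
clock: 17.2
eef_pos: [0.4342, -0.3064, 0.2553]
tool_rot: [-0.018, 1.0, 0.0, -0.001]
ft_force: [-0.7, 0.6, -0.1]
grip_width: 0.0855
grasp_force: 0.0
```

Run:
```python
from h import *
o=bot.get_obs(); print(o['clock'],np.round(o['joint_pos'],3),o['eef_pos'],o['tool_rot'])
im,mod=shot('wrist','wrist3'); print(mod[3].round(3).tolist())
for t in ['scoop','can','tablet1']:
    for b in boxes_of('wrist',t): print(t,b['conf'],np.round(b['rect']),ray(mod,b['rect'][0],b['rect'][1],.05))
```

```text
17.2 [-6.140e-01  2.970e-01  1.430e-01  1.419e+00 -1.000e-03 -6.500e-01] [ 0.43424413 -0.30640439  0.25533441] [-1.78516989e-02  9.99839938e-01  3.07075579e-04 -1.14895929e-03]
[[-0.035, 0.959, 0.282, 0.363], [0.999, 0.034, 0.009, -0.309], [-0.0, 0.282, -0.959, 0.397], [0.0, 0.0, 0.0, 1.0]]
scoop 0.66 [332. 189.  78.  95.] [ 0.4551 -0.2951  0.05  ]
can 0.7 [439. 112.  69.  59.] [ 0.3583 -0.1748  0.05  ]
can 0.67 [598. 342.  84.  85.] [0.6766 0.1087 0.05  ]
tablet1 0.83 [304. 304.  15.  17.] [ 0.625  -0.3279  0.05  ]
tablet1 0.76 [306. 285.  19.  21.] [ 0.5942 -0.325   0.05  ]
tablet1 0.69 [359. 261.  24.  24.] [ 0.554  -0.2551  0.05  ]
tablet1 0.69 [355. 284.  23.  17.] [ 0.5899 -0.2573  0.05  ]
tablet1 0.69 [358. 304.  18.  13.] [ 0.6227 -0.2513  0.05  ]
tablet1 0.66 [333. 305.  16.  22.] [ 0.6252 -0.2867  0.05  ]
tablet1 0.63 [330. 283.  22.  20.] [ 0.59   -0.2917  0.05  ]
tablet1 0.63 [598. 346.  84.  83.] [0.6828 0.11   0.05  ]
tablet1 0.57 [335. 262.  23.  16.] [ 0.5574 -0.2871  0.05  ]
```

View pics/wrist3.png

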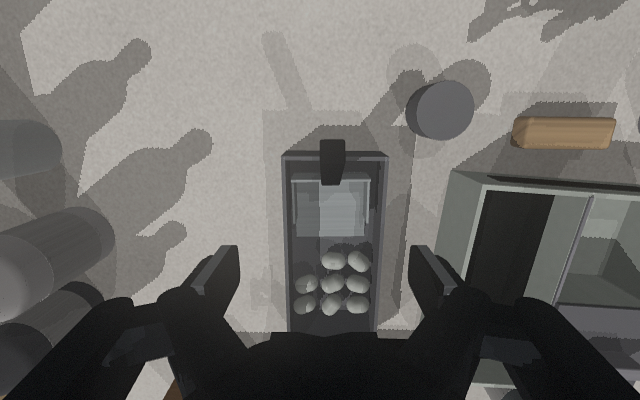

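The wrist view shows the scoop handle at columns 320–346, aligned with the tool. I'm descending to grip it.

Call:
send_rows --motion "-1 2.3 1 3 0;-1 2.3 1 7 0;-1 2.3 1 11 0;-1 2.3 1 15 0;-1 2.3 1 17.2 0"

```text
clock: 17.9
eef_pos: [0.4094, -0.2946, 0.081]
tool_rot: [-0.02, 1.0, 0.001, -0.003]
ft_force: [-0.3, -0.2, -0.2]
grip_width: 0.0853
grasp_force: 0.0
```

Call:
send_rows --motion "-1 0 0 0 0;0 0 0 0 0;0.6 0 0 0 0;1 0 0 0 0;1 0 0 0 0"

```text
clock: 18.4
eef_pos: [0.4117, -0.2976, 0.0852]
tool_rot: [-0.019, 1.0, -0.001, 0.0]
ft_force: [-0.6, 0.5, 0.2]
grip_width: 0.0284
grasp_force: 0.0
```

Call:
send_rows --motion "1 0 0 0 0;1 0 0 0 0;1 0 0 0 0;1 0 0 0 0"

```text
clock: 18.8
eef_pos: [0.4116, -0.2977, 0.085]
tool_rot: [-0.018, 1.0, -0.001, 0.0]
ft_force: [-1.7, 0.5, 5.3]
grip_width: 0.0232
grasp_force: 59.7
```

Run:
```python
from h import *
im,mod=shot('wrist','wrist4')
```

```text
(no output)
```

View pics/wrist4.png

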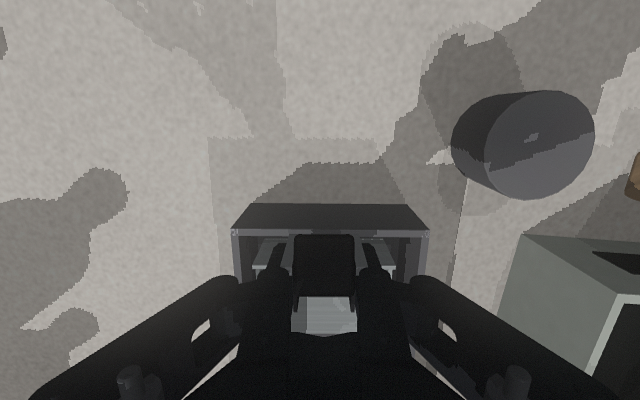

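Call:
send_rows --motion "1 -1 0.3 0 0;1 -2 0.5 0 0;1 -3 0.5 0 0;1 -4 0.5 0 0;1 -5 0.5 0 0"

```text
clock: 19.35
eef_pos: [0.4595, -0.2909, 0.085]
tool_rot: [-0.018, 1.0, -0.001, -0.002]
ft_force: [-7.5, -0.8, 11.2]
grip_width: 0.0235
grasp_force: 60.3
```

Call:
send_rows --motion "1 -2 0 0 0;1 -4 0 0 0;1 -6 0 0 0;1 -7 0 0 0;1 -7 0 0 0"

```text
clock: 19.85
eef_pos: [0.5316, -0.2884, 0.0851]
tool_rot: [-0.019, 1.0, -0.001, -0.0]
ft_force: [-1.5, -1.4, 7.2]
grip_width: 0.0231
grasp_force: 60.0
```

Run:
```python
from h import *
im,mod=shot('scene','s5'); im2,_=shot('side','sd5')
a=cv2.resize(im[240:400,170:370],None,fx=2.5,fy=2.5,interpolation=cv2.INTER_CUBIC)
b=cv2.resize(im2[240:340,310:470],None,fx=2.5,fy=2.5,interpolation=cv2.INTER_CUBIC)
c=np.zeros((400,900,3),np.uint8); c[:,:500]=a; c[:250,500:]=b
cv2.imwrite('pics/c5.png',c[:,:800,::-1])
```

```text
(no output)
```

View pics/c5.png

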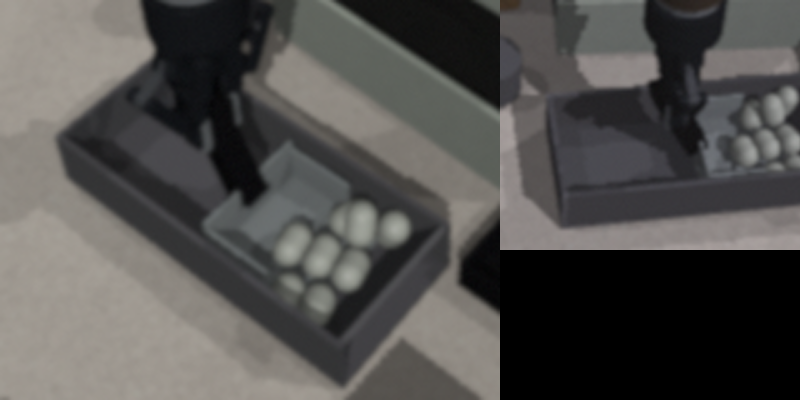

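The picture shows tablets riding on the front of the pan, with two or three still ahead of the lip. I'll ride up the far slope.

Call:
send_rows --motion "1 -1 0 0 0;1 -1.8 0 -0.9 0;1 -2.6 0 -1.9 0;1 -3.4 0 -2.9 0;1 -4.2 0 -3.9 0"

```text
clock: 20.45
eef_pos: [0.5695, -0.2855, 0.1207]
tool_rot: [-0.018, 1.0, 0.001, -0.005]
ft_force: [-3.5, -1.2, -2.0]
grip_width: 0.0233
grasp_force: 59.0
```

Call:
send_rows --motion "1 0 0 -1 0;1 0 0 -2 0;1 0 0 -3 0;1 0 0 -4 0;1 0 0 -5 0"

```text
clock: 20.95
eef_pos: [0.5726, -0.286, 0.1735]
tool_rot: [-0.018, 1.0, -0.0, -0.001]
ft_force: [0.7, 0.3, -3.3]
grip_width: 0.023
grasp_force: 59.4
```

Run:
```python
from h import *
im,mod=shot('scene','s6'); im2,_=shot('side','sd6')
a=cv2.resize(im[220:400,170:370],None,fx=2.2,fy=2.2,interpolation=cv2.INTER_CUBIC)
b=cv2.resize(im2[220:340,340:480],None,fx=2.5,fy=2.5,interpolation=cv2.INTER_CUBIC)
c=np.zeros((396,790,3),np.uint8); c[:,:440]=a; c[:300,440:]=b
cv2.imwrite('pics/c6.png',c[:,:,::-1])
```

```text
(no output)
```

View pics/c6.png

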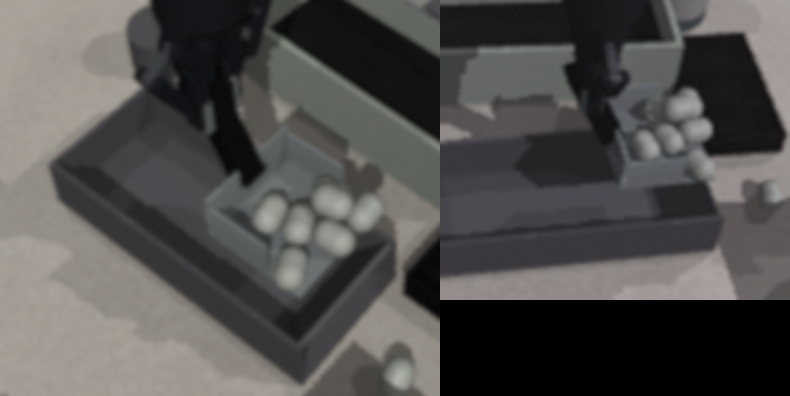

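The picture shows six or seven tablets on the pan and one that has fallen onto the table beyond the tub. I'm carrying the load gently to the hopper.

Call:
send_rows --motion "1 0 0 -0.3 0;1 0 0.2 -0.9 0;1 0 0.6 -1.6 0;1 0 1.2 -2.4 0;1 0 2 -3 0"

```text
clock: 21.55
eef_pos: [0.5723, -0.2656, 0.2035]
tool_rot: [-0.018, 1.0, -0.0, -0.0]
ft_force: [-0.4, 0.0, -2.3]
grip_width: 0.0228
grasp_force: 59.4
```

Call:
send_rows --motion "1 0.2 1.2 0 0;1 0.6 2.8 0 0;1 1.2 4.6 0 0;1 1.8 6.4 0 0;1 2.4 8.4 0 0"

```text
clock: 22.05
eef_pos: [0.5442, -0.1814, 0.2024]
tool_rot: [-0.019, 1.0, 0.0, -0.001]
ft_force: [0.6, -0.3, -3.2]
grip_width: 0.0237
grasp_force: 59.4
```

Call:
send_rows --motion "1 0.65 2 0 0;1 1.3 4 0 0;1 1.95 6 0 0;1 2.6 8 0 0;1 3.25 10 0 0"

```text
clock: 22.55
eef_pos: [0.5078, -0.0825, 0.2026]
tool_rot: [-0.019, 1.0, 0.0, -0.001]
ft_force: [0.1, -0.1, -2.7]
grip_width: 0.0233
grasp_force: 59.4
```

Call:
send_rows --motion "1 0.65 2 0 0;1 1.3 4 0 0;1 1.95 6 0 0;1 2.6 8 0 0;1 3.25 10 0 0"

```text
clock: 23.05
eef_pos: [0.4715, 0.0161, 0.2027]
tool_rot: [-0.019, 1.0, 0.0, -0.001]
ft_force: [0.0, -0.9, -1.5]
grip_width: 0.0232
grasp_force: 59.4
```

Call:
send_rows --motion "1 0.6 1.8 0 0.014;1 1.2 3.3 0 0.028;1 1.8 4.5 0 0.042;1 2.3 5.3 0 0.056;1 2.6 5.6 0 0.07"

```text
clock: 23.55
eef_pos: [0.4433, 0.0708, 0.2027]
tool_rot: [0.016, 1.0, 0.0, -0.001]
ft_force: [-0.7, -0.1, -2.6]
grip_width: 0.023
grasp_force: 59.4
```

Run:
```python
from h import *
o=bot.get_obs(); print(o['clock'],o['eef_pos'],o['tool_rot'],o['ft_force'])
im,mod=shot('scene','s7')
for b in boxes_of('scene','tablet1'): print(b['conf'],np.round(b['rect']),ray(mod,b['rect'][0],b['rect'][1],.0125))
im2,_=shot('side','sd7')
a=cv2.resize(im[120:400,240:440],None,fx=2,fy=2,interpolation=cv2.INTER_CUBIC)
b=cv2.resize(im2[140:340,320:480],None,fx=2.4,fy=2.4,interpolation=cv2.INTER_CUBIC)
c=np.zeros((560,784,3),np.uint8); c[:,:400]=a; c[:480,400:]=b
cv2.imwrite('pics/c7.png',c[:,:,::-1])
```

```text
23.55 [0.44331161 0.07080162 0.20270049] [ 1.57865683e-02  9.99874990e-01  1.12966115e-04 -8.80508269e-04] [-0.6892169  -0.14694358 -2.56885685]
0.44 [363. 194.  12.  15.] [0.4655 0.1454 0.0125]
```

View pics/c7.png

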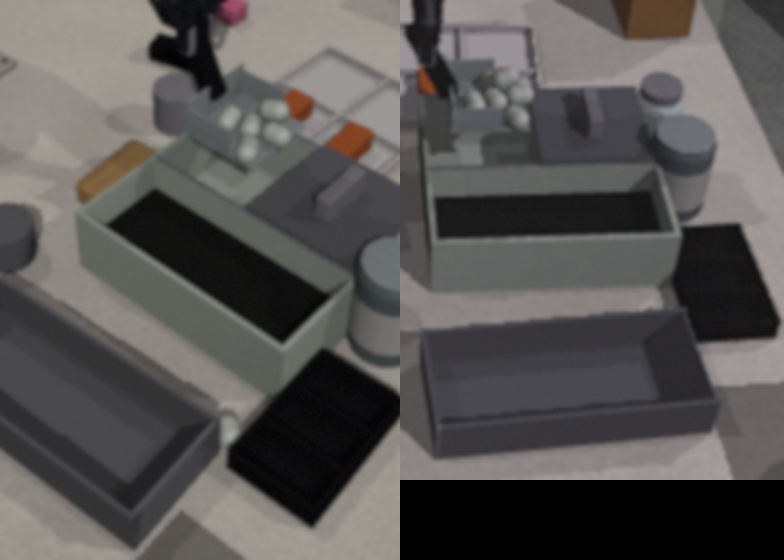

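The pictures show five or six tablets on the pan over the hopper. Next I lower it, then push the lip against the far wall so the scoop pivots nose-down.

Call:
send_rows --motion "1 0.1 0 -0 0;1 0.5 0 0.6 0;1 0.5 0 1.5 0;1 0.5 0 2.5 0;1 0.5 0 3.3 0"

```text
clock: 24.2
eef_pos: [0.4389, 0.0694, 0.1682]
tool_rot: [0.017, 1.0, -0.0, -0.002]
ft_force: [-0.4, 0.0, -2.2]
grip_width: 0.0234
grasp_force: 59.4
```

Call:
send_rows --motion "1 0 0 0.8 0;1 0 0 1.4 0;1 0 0 1.7 0;1 0 0 1.7 0"

```text
clock: 24.6
eef_pos: [0.4391, 0.0696, 0.1521]
tool_rot: [0.016, 1.0, -0.0, -0.001]
ft_force: [-1.0, 0.5, -2.0]
grip_width: 0.0234
grasp_force: 59.4
```

Call:
send_rows --motion "1 -0.4 0 0 0;1 -0.8 0 0 0;1 -1.3 0 0 0;1 -1.8 0 0 0;1 -2.3 0 0 0"

```text
clock: 25.1
eef_pos: [0.4629, 0.0689, 0.1526]
tool_rot: [0.017, 1.0, -0.0, -0.001]
ft_force: [-5.4, 2.6, 1.4]
grip_width: 0.0232
grasp_force: 59.9
```

Call:
send_rows --motion "1 -0.6 0 0 0;1 -1.2 0 0 0;1 -1.8 0 0 0;1 -2.4 0 0 0;1 -3 0 0 0"

```text
clock: 25.6
eef_pos: [0.4895, 0.0678, 0.1517]
tool_rot: [0.017, 1.0, -0.0, -0.004]
ft_force: [-5.5, -0.9, 0.2]
grip_width: 0.0233
grasp_force: 59.1
```

Run:
```python
from h import *
im,mod=shot('scene','s8')
im2,_=shot('side','sd8')
a=cv2.resize(im[120:260,270:450],None,fx=2.2,fy=2.2,interpolation=cv2.INTER_CUBIC)
b=cv2.resize(im2[140:260,320:460],None,fx=2.8,fy=2.8,interpolation=cv2.INTER_CUBIC)
c=np.zeros((336,788,3),np.uint8); c[:308,:396]=a; c[:,396:]=b
cv2.imwrite('pics/c8.png',c[:,:,::-1])
```

```text
(no output)
```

View pics/c8.png

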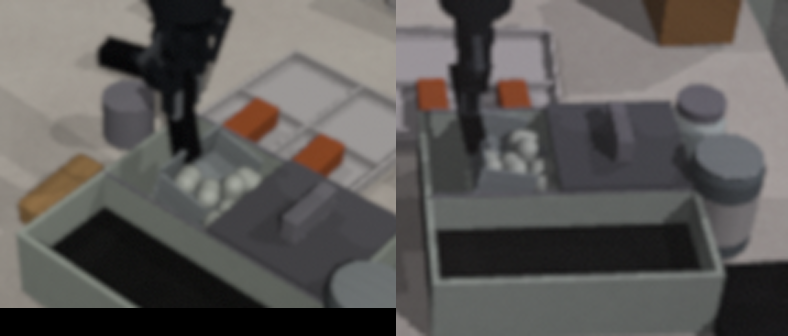

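The scoop is pivoting nose-down with the tablets sliding to the far wall. I'll keep going, then back off to drop them.

Call:
send_rows --motion "1 -1 0 0 0;1 -2 0 0 0;1 -3 0 0 0;1 -4 0 0 0;1 -5 0 0 0"

```text
clock: 26.2
eef_pos: [0.5424, 0.0661, 0.1517]
tool_rot: [0.017, 1.0, -0.0, -0.002]
ft_force: [-2.9, -0.1, -4.3]
grip_width: 0.0235
grasp_force: 59.8
```

Call:
send_rows --motion "1 -1 0 0 0;1 -2 0 0 0;1 -3 0 0 0;1 -4 0 0 0;1 -5 0 0 0"

```text
clock: 26.7
eef_pos: [0.593, 0.0647, 0.1524]
tool_rot: [0.016, 1.0, -0.0, -0.001]
ft_force: [-3.6, 1.1, -3.2]
grip_width: 0.0234
grasp_force: 64.2
```

Call:
send_rows --motion "1 1.5 0 -0.3 0;1 3 0 -0.6 0;1 4.5 0 -1 0;1 4.5 0 -1 0;1 4.5 0 -1 0"

```text
clock: 27.2
eef_pos: [0.551, 0.0666, 0.1655]
tool_rot: [0.016, 1.0, 0.001, 0.004]
ft_force: [-0.2, 0.1, 6.8]
grip_width: 0.0234
grasp_force: 65.5
```

Run:
```python
from h import *
im,mod=shot('scene','s9')
for b in boxes_of('scene','tablet1'): print(b['conf'],np.round(b['rect']),ray(mod,b['rect'][0],b['rect'][1],.02))
im2,m2=shot('side','sd9')
for b in boxes_of('side','tablet1'): print(b['conf'],np.round(b['rect']),ray(m2,b['rect'][0],b['rect'][1],.02))
```

```text
0.63 [376. 210.   9.   9.] [0.5309 0.1108 0.02  ]
0.49 [356. 338.  13.  14.] [ 0.7135 -0.2095  0.02  ]
0.51 [371. 203.   7.  10.] [0.5787 0.0892 0.02  ]
0.41 [499. 296.  12.   6.] [ 0.8588 -0.2995  0.02  ]
0.32 [351. 186.  26.  50.] [0.526  0.1775 0.02  ]
```

Run:
```python
from h import *
o=bot.get_obs(); print(o['clock'],o['eef_pos'],o['tool_rot'],o['ft_force'],o['ft_torque'])
im=cv2.imread('pics/s9.png');im2=cv2.imread('pics/sd9.png')
w,_=shot('wrist','w9'); 
a=cv2.resize(im[120:260,290:430],(400,400),interpolation=cv2.INTER_CUBIC)
b=cv2.resize(im2[140:260,320:440],(400,400),interpolation=cv2.INTER_CUBIC)
c=np.zeros((600,800,3),np.uint8); c[:400,:400]=a; c[:400,400:]=b
c[400:,:320]=cv2.resize(w[:,:,::-1],(320,200)); cv2.imwrite('pics/c9.png',c)
```

```text
27.4 [0.55188221 0.06670096 0.16572034] [1.64892807e-02 9.99855205e-01 8.03008900e-04 4.12651609e-03] [0.19184675 0.33996951 7.24460454] [0.3318343  0.24683804 0.00181154]
```

View pics/c9.png

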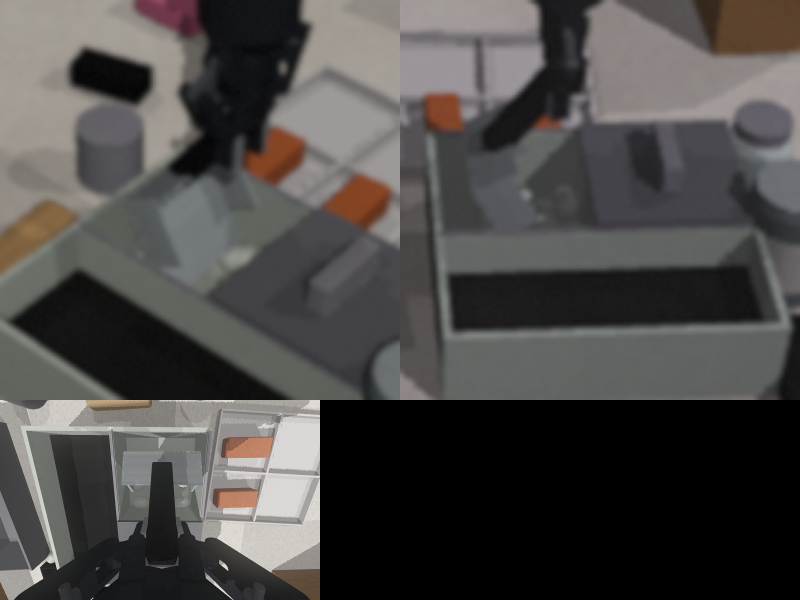

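The pictures show the scoop pitched steeply nose-down, with the tablets on the hopper floor. I'll raise it 3 cm and drag it back over the near rim to rotate it nose-up.

Call:
send_rows --motion "1 0 0 -1 0;1 0 0 -2 0;1 0 0 -3 0;1 1 0 -3 0;1 2 0 -3 0"

```text
clock: 27.95
eef_pos: [0.527, 0.0667, 0.1926]
tool_rot: [0.017, 1.0, -0.0, -0.001]
ft_force: [-0.7, 0.4, -1.7]
grip_width: 0.0233
grasp_force: 64.4
```

Call:
send_rows --motion "1 1 0 0 0;1 2 0 0 0;1 3 0 0 0;1 4 0 0 0;1 5 0 0 0"

```text
clock: 28.45
eef_pos: [0.4814, 0.0682, 0.1954]
tool_rot: [0.017, 1.0, -0.0, 0.005]
ft_force: [6.8, -1.8, 10.0]
grip_width: 0.0232
grasp_force: 65.3
```

Call:
send_rows --motion "1 1 0 0 0;1 2 0 0 0;1 3 0 0 0;1 4 0 0 0;1 5 0 0 0"

```text
clock: 28.95
eef_pos: [0.4316, 0.07, 0.1968]
tool_rot: [0.017, 1.0, 0.0, 0.006]
ft_force: [2.7, -1.7, 6.1]
grip_width: 0.0231
grasp_force: 61.5
```

Call:
send_rows --motion "1 1 0 0 0;1 2 0 0 0;1 2.5 0 0 0;1 3 0 0 0;1 3 0 0 0"

```text
clock: 29.45
eef_pos: [0.3971, 0.0712, 0.1929]
tool_rot: [0.016, 1.0, -0.0, -0.001]
ft_force: [2.0, 0.3, 4.8]
grip_width: 0.0236
grasp_force: 60.0
```

Run:
```python
from h import *
o=bot.get_obs(); print(o['clock'],o['eef_pos'],o['tool_rot'],o['ft_force'],o['ft_torque'])
im,mod=shot('scene','s10')
im2,m2=shot('side','sd10')
for n,m in(('scene',mod),('side',m2)):
  for t in('scoop','tablet1'):
    for b in boxes_of(n,t): print(n,t,b['conf'],np.round(b['rect']),ray(m,b['rect'][0],b['rect'][1],.02))
```

```text
29.45 [0.39713264 0.07116905 0.19292174] [ 1.62902004e-02  9.99867037e-01 -9.58464798e-05 -7.26857536e-04] [2.01395606 0.25951831 4.76735582] [-0.05572917 -0.82186505 -0.0931847 ]
scene tablet1 0.48 [355. 337.  10.  15.] [ 0.7109 -0.2094  0.02  ]
side scoop 0.76 [323. 182.  31.  56.] [0.4337 0.2078 0.02  ]
side tablet1 0.43 [362. 205.   7.   3.] [0.5476 0.0817 0.02  ]
side tablet1 0.41 [502. 295.  16.  11.] [ 0.8651 -0.2994  0.02  ]
side tablet1 0.38 [356. 202.   7.   7.] [0.5303 0.0974 0.02  ]
side tablet1 0.26 [311. 227.  15.  31.] [ 0.3806 -0.0042  0.02  ]
side tablet1 0.16 [400. 193.  55.  30.] [0.6808 0.1306 0.02  ]
```

Call:
send_rows --motion "1 0 0 -2 0;1 0 0 -5 0;1 0 0 -8 0;1 -1 -3 -8 0;1 -2 -7 -8 0"

```text
clock: 30.25
eef_pos: [0.414, 0.0011, 0.2719]
tool_rot: [0.014, 1.0, 0.0, -0.003]
ft_force: [0.8, 0.6, -2.0]
grip_width: 0.023
grasp_force: 59.5
```

Call:
send_rows --motion "1 -1 -4 0 0;1 -2 -8 0 0;1 -3 -12 0 0;1 -3.5 -14 0 0;1 -3.5 -14 0 0"

```text
clock: 30.75
eef_pos: [0.4439, -0.1423, 0.2701]
tool_rot: [0.019, 1.0, 0.001, -0.004]
ft_force: [-1.0, 0.6, -0.5]
grip_width: 0.023
grasp_force: 59.6
```

Call:
send_rows --motion "1 -1 -4 0 -0.03;1 -2 -8 0 -0.07;1 -3.4 -12 0 -0.07;1 -3.4 -14.3 0 -0.07;1 -3.4 -14.3 0 -0.07"

```text
clock: 31.25
eef_pos: [0.4736, -0.2855, 0.2701]
tool_rot: [-0.017, 1.0, 0.002, -0.004]
ft_force: [-0.8, 0.5, -1.1]
grip_width: 0.0233
grasp_force: 60.0
```

Run:
```python
from h import *
o=bot.get_obs(); print(o['clock'],o['eef_pos'],o['tool_rot'],o['ft_force'],o['ft_torque'])
im,mod=shot('scene','s11')
im2,m2=shot('side','sd11'); w,mw=shot('wrist','w11')
for n,m in(('scene',mod),('side',m2),('wrist',mw)):
  for t in('scoop','tablet1'):
    for b in boxes_of(n,t): print(n,t,round(b['conf'],2),np.round(b['rect']),ray(m,b['rect'][0],b['rect'][1],.02))
a=cv2.resize(im[140:260,300:440],None,fx=2.6,fy=2.6,interpolation=cv2.INTER_CUBIC)[:300]
b=cv2.resize(im2[160:340,320:480],None,fx=2.6,fy=2.6,interpolation=cv2.INTER_CUBIC)[:440]
c=np.zeros((600,800,3),np.uint8); c[:a.shape[0],:a.shape[1]]=a[:,:400]; c[:440,384:800]=b[:,:416]
c[312:600,:384]=cv2.resize(w[:300,240:],(384,288)) ; cv2.imwrite('pics/c11.png',c[:,:,::-1])
```

```text
31.25 [ 0.47361733 -0.28548033  0.27010848] [-0.0172222   0.99984407  0.00153063 -0.00359015] [-0.7910258   0.53301656 -1.13121225] [ 0.04759076  0.06923141 -0.01237925]
scene scoop 0.68 [241. 238.  73. 104.] [ 0.3422 -0.1663  0.02  ]
scene tablet1 0.47 [355. 336.  10.  20.] [ 0.71   -0.2072  0.02  ]
scene tablet1 0.44 [374. 211.   8.   9.] [0.5294 0.1049 0.02  ]
scene tablet1 0.29 [416. 191.  22.  25.] [0.5678 0.2347 0.02  ]
side scoop 0.58 [366. 251.  41.  65.] [ 0.5321 -0.1139  0.02  ]
wrist scoop 0.69 [325. 252. 142. 127.] [ 0.6039 -0.2752  0.02  ]
wrist tablet1 0.91 [579. 242.  30.  18.] [0.5755 0.1036 0.02  ]
wrist tablet1 0.83 [562. 228.  22.  22.] [0.5535 0.0733 0.02  ]
wrist tablet1 0.7 [584. 215.  23.  25.] [0.5323 0.0999 0.02  ]
wrist tablet1 0.62 [554. 243.  18.  15.] [0.5779 0.0677 0.02  ]
```

View pics/c11.png

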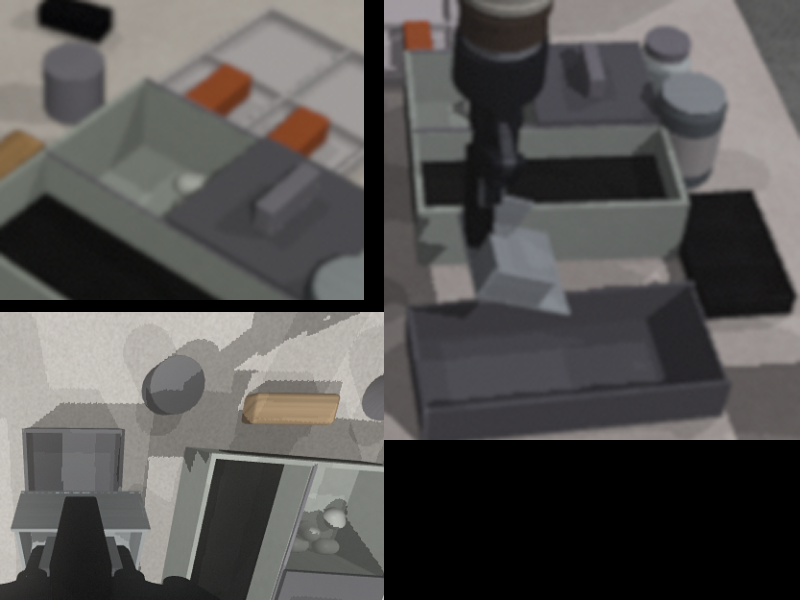

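The wrist crop shows about five tablets in the hopper, and the scoop is still nose-down by about 40°. I'll set the lip on the tub floor and drag back while lowering to flatten it.

Call:
send_rows --motion "1 -4 -0.2 0 0;1 -8 -0.4 1 0;1 -12 -0.5 4 0;1 -12.5 -0.5 8 0;1 -12.5 -0.5 10.5 0"

```text
clock: 32.2
eef_pos: [0.6003, -0.2835, 0.1631]
tool_rot: [-0.02, 1.0, 0.001, -0.003]
ft_force: [-0.3, -0.3, -2.1]
grip_width: 0.0231
grasp_force: 60.0
```

Call:
send_rows --motion "1 0 0 0.3 0;1 0 0 0.6 0;1 0 0 0.9 0;1 0 0 1.2 0;1 0 0 1.5 0"

```text
clock: 32.7
eef_pos: [0.6005, -0.2856, 0.1543]
tool_rot: [-0.018, 1.0, -0.001, 0.001]
ft_force: [0.1, 0.1, -0.8]
grip_width: 0.0232
grasp_force: 59.9
```

Call:
send_rows --motion "1 0 0 0.4 0;1 0 0 0.8 0;1 0 0 1.2 0;1 0 0 1.2 0"

```text
clock: 33.1
eef_pos: [0.5993, -0.2849, 0.1394]
tool_rot: [-0.019, 1.0, 0.0, -0.002]
ft_force: [0.0, 0.7, -1.4]
grip_width: 0.0233
grasp_force: 59.9
```

Call:
send_rows --motion "1 2 0 0 0;1 4 0 0 0;1 5 0 0.4 0;1 5 0 0.8 0;1 5 0 1.2 0"

```text
clock: 33.6
eef_pos: [0.5503, -0.2871, 0.1286]
tool_rot: [-0.018, 1.0, -0.0, -0.0]
ft_force: [-0.6, 0.1, -1.1]
grip_width: 0.0234
grasp_force: 60.1
```

Call:
send_rows --motion "1 0 0 0.4 0;1 0 0 0.8 0;1 0.2 0 1.2 0;1 0.4 0 1.6 0;1 0.4 0 1.6 0"

```text
clock: 34.1
eef_pos: [0.5455, -0.2876, 0.1196]
tool_rot: [-0.018, 1.0, -0.001, 0.001]
ft_force: [-15.9, 4.6, 32.1]
grip_width: 0.0233
grasp_force: 63.3
```

Call:
send_rows --motion "1 0.8 0 -0.2 0;1 1.4 0 0.3 0;1 2 0 0.8 0;1 2.6 0 1.4 0;1 3.2 0 2 0"

```text
clock: 34.6
eef_pos: [0.5136, -0.2891, 0.0957]
tool_rot: [-0.018, 1.0, -0.001, -0.0]
ft_force: [-9.3, 0.2, 14.6]
grip_width: 0.0233
grasp_force: 58.1
```

Call:
send_rows --motion "1 0.6 0 0.3 0;1 1.2 0 0.6 0;1 1.8 0 0.9 0"

```text
clock: 34.9
eef_pos: [0.4977, -0.2894, 0.0844]
tool_rot: [-0.019, 1.0, -0.001, 0.001]
ft_force: [0.8, -0.3, 2.5]
grip_width: 0.0233
grasp_force: 58.6
```

Call:
send_rows --motion "0.4 0 0 0 0;0 0 0 0 0;-0.6 0 0 0 0;-1 0 0 0 0;-1 0 0 0 0"

```text
clock: 35.4
eef_pos: [0.4957, -0.2889, 0.0834]
tool_rot: [-0.019, 1.0, -0.0, -0.001]
ft_force: [-0.3, 0.3, 0.1]
grip_width: 0.0815
grasp_force: 0.0
```

Call:
send_rows --motion "-1 0 0 0 0;-1 0 0 -2 0;-1 0 0 -5 0;-1 0 0 -10 0;-1 0 0 -15 0"

```text
clock: 35.9
eef_pos: [0.4954, -0.2885, 0.2345]
tool_rot: [-0.019, 1.0, 0.0, -0.002]
ft_force: [1.5, -0.8, -0.2]
grip_width: 0.0854
grasp_force: 0.0
```

Call:
send_rows --motion "-1 1 4 -2 0.07;-1 1 9 -4 0.07;-1 1 14 -5 0.07;-1 1 19 -5 0.07;-1 1 24 -5 0.07"

```text
clock: 36.4
eef_pos: [0.4774, -0.0525, 0.2845]
tool_rot: [0.017, 1.0, -0.0, 0.0]
ft_force: [0.2, 0.4, -1.1]
grip_width: 0.0852
grasp_force: 0.0
```

Call:
send_rows --motion "-1 0 2 0 0;-1 0 4 0 0;-1 0 4 0 0;-1 0 4 0 0"

```text
clock: 36.8
eef_pos: [0.4787, -0.014, 0.2837]
tool_rot: [0.016, 1.0, -0.0, -0.001]
ft_force: [-0.9, 0.5, -0.6]
grip_width: 0.0851
grasp_force: 0.0
```

Run:
```python
from h import *
o=bot.get_obs(); print(o['clock'],o['eef_pos'],o['tool_rot'],o['ft_force'])
w,mw=shot('wrist','w12'); im2,m2=shot('side','sd12'); im,ms=shot('scene','s12')
for n,m in(('wrist',mw),('side',m2),('scene',ms)):
  for t in('scoop','tablet1'):
    for b in boxes_of(n,t): print(n,t,round(b['conf'],2),np.round(b['rect']),ray(m,b['rect'][0],b['rect'][1],.02))
def bright(n,img,box):
    x0,y0,x1,y1=box; print(n,img[y0:y1,x0:x1].reshape(-1,3).mean(0))
a=cv2.resize(w[100:300,160:440],(560,400),interpolation=cv2.INTER_CUBIC)
b=cv2.resize(im2[240:340,310:420],(264,240),interpolation=cv2.INTER_CUBIC)[:, :240]
s=cv2.resize(im[230:400,180:380],(400,200)[::1],interpolation=cv2.INTER_CUBIC)
c=np.zeros((600,800,3),np.uint8); c[:400,:560]=a; c[:240,560:]=b; c[400:,:400]=s; c[400:,400:]=cv2.resize(im2[250:350,370:570],(400,200),interpolation=cv2.INTER_CUBIC)
cv2.imwrite('pics/c12.png',c[:,:,::-1])
```

```text
36.8 [ 0.4787255  -0.01399168  0.28365978] [ 1.58906159e-02  9.99873335e-01 -4.53337934e-04 -7.72196144e-04] [-0.89190885  0.54160284 -0.56765226]
wrist scoop 0.61 [330.  88.  87.  41.] [ 0.3777 -0.0026  0.02  ]
wrist scoop 0.6 [118. 215. 116.  79.] [ 0.5465 -0.3264  0.02  ]
wrist tablet1 0.86 [382. 213.  20.  22.] [0.5563 0.0698 0.02  ]
wrist tablet1 0.76 [345. 200.  20.  18.] [0.5333 0.0153 0.02  ]
wrist tablet1 0.69 [404. 198.  14.  25.] [0.5328 0.1026 0.02  ]
wrist tablet1 0.66 [374. 223.  20.  14.] [0.5719 0.059  0.02  ]
wrist tablet1 0.65 [405. 226.  27.  22.] [0.5776 0.1059 0.02  ]
wrist tablet1 0.63 [114. 214. 121.  75.] [ 0.5443 -0.3311  0.02  ]
wrist tablet1 0.61 [350. 227.  20.  18.] [0.5763 0.0232 0.02  ]
wrist tablet1 0.51 [342. 239. 234. 214.] [0.5965 0.0108 0.02  ]
wrist tablet1 0.36 [174. 379.   7.  13.] [ 0.8644 -0.2991  0.02  ]
side scoop 0.88 [380. 294.  59.  44.] [ 0.5445 -0.2696  0.02  ]
side tablet1 0.61 [370. 204.   9.   8.] [0.5744 0.0881 0.02  ]
side tablet1 0.49 [364. 206.   7.   2.] [0.5542 0.0802 0.02  ]
side tablet1 0.4 [355. 202.  11.   9.] [0.5277 0.0976 0.02  ]
scene scoop 0.9 [266. 308.  79.  92.] [ 0.5295 -0.2701  0.02  ]
scene scoop 0.44 [357. 335.  15.  20.] [ 0.7117 -0.2037  0.02  ]
scene tablet1 0.54 [373. 210.   9.   7.] [0.5247 0.1081 0.02  ]
```

View pics/c12.png

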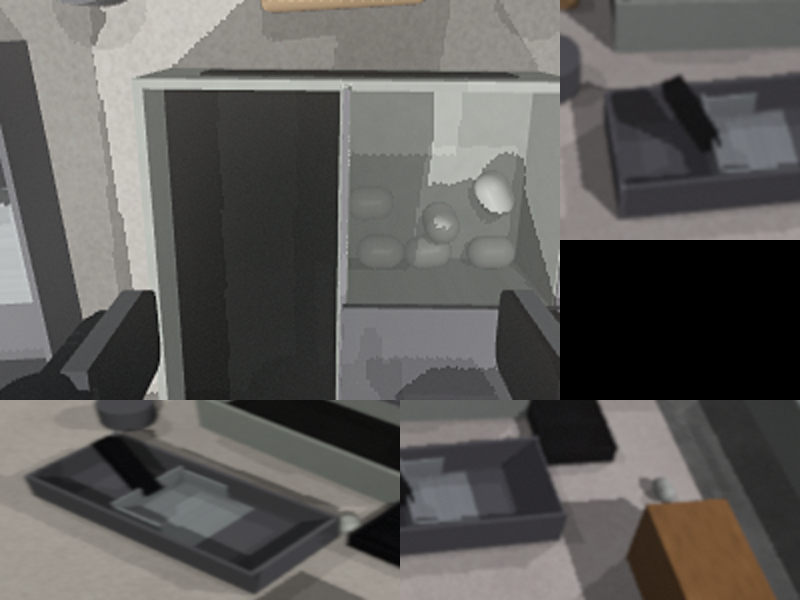

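Six tablets are clearly in the hopper (crop: 372,203; 440,222; 493,193; 380,250; 430,250; 490,250), and the scoop stands flat in the tub. Before closing the cover I need the jar positions near its far side.

Run:
```python
from h import *
ms=model('scene'); md=model('side')
for n,m,u,v in [('big base',ms,433,297),('big base side',md,436,227),('small base',ms,473,256),('small side',md,429,193)]: print(n,ray(m,u,v,0))
f,cx,cy,W=ms
print(proj(ms,[[.654,.06,.124],[.70,.06,.10]]))
```

```text
big base [ 0.77   -0.0151  0.    ]
big base side [ 0.7666 -0.0135  0.    ]
small base [0.7792 0.1432 0.    ]
small side [0.7851 0.1466 0.    ]
[[411.44149075 211.47465579]
 [428.67202791 228.99252154]]
```

Call:
send_rows --motion "0 -4.5 1.6 0 0;1 -9 3.2 0 0;1 -13.5 5 0 0;1 -18 7 0 0;1 -21.2 8 0 0"

```text
clock: 37.75
eef_pos: [0.6953, 0.0603, 0.2819]
tool_rot: [0.016, 1.0, -0.0, -0.001]
ft_force: [1.8, -0.4, 0.5]
grip_width: 0.0118
grasp_force: 0.0
```

Call:
send_rows --motion "1 0 0 3 0;1 0 0 6 0;1 0 0 9 0;1 0 0 12 0;1 0 0 13 0"

```text
clock: 38.25
eef_pos: [0.6908, 0.0584, 0.1485]
tool_rot: [0.017, 1.0, -0.001, -0.005]
ft_force: [-0.5, 0.3, -0.8]
grip_width: -0.0003
grasp_force: 0.0
```

Call:
send_rows --motion "1 0 0 2 0;1 0 0 4 0;1 0 0 4.8 0;1 0 0 4.8 0"

```text
clock: 38.65
eef_pos: [0.6924, 0.0586, 0.1043]
tool_rot: [0.017, 1.0, -0.0, -0.002]
ft_force: [-0.6, -0.4, 0.0]
grip_width: 0.0001
grasp_force: 0.0
```

Call:
send_rows --motion "1 2 0 0 0;1 4 0 0 0;1 6 0 0 0;1 8 0 0 0;1 10 0 0 0"

```text
clock: 39.15
eef_pos: [0.5945, 0.0623, 0.1075]
tool_rot: [0.016, 1.0, 0.0, 0.002]
ft_force: [2.5, 0.3, -1.5]
grip_width: 0.0004
grasp_force: 1.2
```

Call:
send_rows --motion "1 1.5 0 0 0;1 2.5 0 0 0;1 3.3 0 0 0;1 4 0 0 0;1 4.3 0 0 0"

```text
clock: 39.65
eef_pos: [0.5502, 0.0635, 0.1061]
tool_rot: [0.016, 1.0, -0.0, -0.0]
ft_force: [1.8, 0.2, 1.2]
grip_width: 0.0001
grasp_force: 0.8
```

Call:
send_rows --motion "1 0.4 0 0 0;1 0.8 0 0 0;1 0.8 0 0 0"

```text
clock: 39.95
eef_pos: [0.5412, 0.0637, 0.1051]
tool_rot: [0.016, 1.0, -0.0, -0.002]
ft_force: [0.9, 0.9, 0.6]
grip_width: 0.0003
grasp_force: 0.1
```

Call:
send_rows --motion "1 0.3 0 0 0;1 0.6 0 0 0;1 0.6 0 0 0"

```text
clock: 40.25
eef_pos: [0.5359, 0.0639, 0.1052]
tool_rot: [0.016, 1.0, -0.0, -0.001]
ft_force: [3.2, 0.1, -1.4]
grip_width: 0.0
grasp_force: 0.9
```

Call:
send_rows --motion "1 0.3 0 0 0;1 0.6 0 0 0;1 0.6 0 0 0"

```text
clock: 40.55
eef_pos: [0.5358, 0.0638, 0.1056]
tool_rot: [0.017, 1.0, -0.001, 0.005]
ft_force: [15.7, -1.0, -12.3]
grip_width: 0.0001
grasp_force: 7.9
```

The cover is shut against its stop. Now the bars: back off, rise, turn a quarter and look at the bin.

Call:
send_rows --motion "1 -1.5 0 0 0;1 -1.5 0 -4 0;1 -1.5 4 -8 0;1 -1.5 8 -12 0.1;1 -1.5 12 -14 0.25"

```text
clock: 41.05
eef_pos: [0.5489, 0.1771, 0.2438]
tool_rot: [0.144, 0.99, -0.0, -0.0]
ft_force: [0.7, 0.2, 0.1]
grip_width: -0.0001
grasp_force: 0.0
```

Call:
send_rows --motion "0 0 0 0 0.15;-0.4 0 0 0 0.3;-0.4 0 0 0 0.45;-0.4 0 0 0 0.6;-0.4 0 0 0 0.75"

```text
clock: 41.55
eef_pos: [0.548, 0.1769, 0.2408]
tool_rot: [0.496, 0.868, -0.002, -0.002]
ft_force: [-0.3, -0.8, 0.4]
grip_width: 0.0598
grasp_force: 0.0
```

Call:
send_rows --motion "-0.4 0 0 0 0.15;-0.4 0 0 0 0.3;-0.4 0 0 0 0.45;-0.4 0 0 0 0.57;-0.4 0 0 0 0.57"

```text
clock: 42.05
eef_pos: [0.5482, 0.1768, 0.2409]
tool_rot: [0.718, 0.696, -0.002, -0.001]
ft_force: [0.3, 0.6, -0.8]
grip_width: 0.0595
grasp_force: 0.0
```

Run:
```python
from h import *
o=bot.get_obs(); print(o['clock'],np.round(o['joint_pos'],2),o['eef_pos'],o['tool_rot'],o['grip_width'])
w,mw=shot('wrist','w13'); 
for b in boxes_of('wrist','bar1'): print(round(b['conf'],2),np.round(b['rect']),ray(mw,b['rect'][0],b['rect'][1],.03))
hsv=cv2.cvtColor(w,cv2.COLOR_RGB2HSV); m=((hsv[...,0]<15)&(hsv[...,1]>110)&(hsv[...,2]>60)).astype(np.uint8)
for c in cv2.findContours(m,0,2)[0]:
    if cv2.contourArea(c)>200:
        p=cv2.boxPoints(cv2.minAreaRect(c)); print(cv2.contourArea(c),[ray(mw,*q,.034)[:2].tolist() for q in p], ray(mw,*p.mean(0),.034))
```

```text
42.05 [0.31 0.39 0.24 1.43 0.   1.91] [0.5482098  0.17678257 0.24088419] [ 0.71782553  0.69622027 -0.00170221 -0.00097296] 0.05953472834567242
0.89 [261. 130.  34.  72.] [0.4747 0.2297 0.03  ]
0.89 [341. 136.  31.  72.] [0.5711 0.219  0.03  ]
0.67 [ 94. 118.  82.  50.] [0.2773 0.2497 0.03  ]
0.65 [46.  7. 88. 14.] [0.2557 0.3649 0.03  ]
0.29 [205. 271.  37.  35.] [0.3791 0.0398 0.03  ]
1826.0 [[0.5548, 0.2575], [0.5882, 0.2564], [0.5883, 0.179], [0.5526, 0.1801]] [0.571  0.2195 0.034 ]
2068.5 [[0.457, 0.267], [0.495, 0.2679], [0.4937, 0.1896], [0.4531, 0.1885]] [0.4748 0.2296 0.034 ]
```

Call:
send_rows --motion "-0.4 4.2 2.1 4 0;-0.4 4.2 2.1 9 0;-0.4 4.2 2.1 14 0;-0.4 4.2 2.1 17 0;-0.4 4.2 2.1 19 0"

```text
clock: 42.65
eef_pos: [0.5678, 0.2173, 0.0466]
tool_rot: [0.717, 0.697, -0.004, -0.002]
ft_force: [-0.0, 0.4, 0.4]
grip_width: 0.0598
grasp_force: 0.0
```

Call:
send_rows --motion "-0.4 0 0 1.5 0;-0.4 0 0 3 0;-0.4 0 0 3.2 0;-0.4 0 0 3.2 0;0 0 0 3.2 0"

```text
clock: 43.15
eef_pos: [0.5716, 0.2185, 0.0203]
tool_rot: [0.718, 0.696, -0.0, -0.0]
ft_force: [0.3, -0.5, 0.4]
grip_width: 0.0465
grasp_force: 0.0
```

Call:
send_rows --motion "0.6 0 0 0 0;1 0 0 0 0;1 0 0 0 0;1 0 0 0 0"

```text
clock: 43.55
eef_pos: [0.5721, 0.2187, 0.0209]
tool_rot: [0.718, 0.696, 0.001, 0.0]
ft_force: [-0.6, -0.5, 6.7]
grip_width: 0.0345
grasp_force: 63.0
```

Call:
send_rows --motion "1 0 0 -3 0;1 0 0 -7 0;1 0 0 -12 0;1 0 0 -16 0;1 -2 0.4 -16 0"

```text
clock: 44.05
eef_pos: [0.578, 0.2013, 0.1869]
tool_rot: [0.717, 0.697, 0.006, 0.002]
ft_force: [0.9, -1.5, -1.4]
grip_width: 0.0342
grasp_force: 62.2
```

Call:
send_rows --motion "1 -4.5 0.6 0 0;1 -9 1.2 0 0;1 -13.5 1.8 0 0;1 -18 2.4 0 0;1 -22.5 3 0 0"

```text
clock: 44.55
eef_pos: [0.5972, -0.0293, 0.1791]
tool_rot: [0.718, 0.696, -0.001, -0.001]
ft_force: [0.2, -0.6, -1.3]
grip_width: 0.0346
grasp_force: 62.2
```

Call:
send_rows --motion "1 -3 0.2 0 0;1 -4.2 0.2 2 0;1 -4.2 0.2 5 0;1 -4.2 0.2 8 0;1 -4.2 0.2 10.5 0"

```text
clock: 45.05
eef_pos: [0.597, -0.07, 0.0725]
tool_rot: [0.718, 0.696, -0.001, -0.001]
ft_force: [-0.1, 0.1, -0.4]
grip_width: 0.0342
grasp_force: 62.2
```

Call:
send_rows --motion "1 0 0 0.6 0;1 0 0 1.2 0;1 0 0 1.3 0;1 0 0 1.3 0;0.2 0 0 1.3 0"

```text
clock: 45.55
eef_pos: [0.5992, -0.0698, 0.0629]
tool_rot: [0.718, 0.696, 0.0, 0.001]
ft_force: [-0.4, -0.0, -1.5]
grip_width: 0.0342
grasp_force: 62.2
```

Call:
send_rows --motion "-0.2 0 0 0 0;-0.4 0 0 0 0;-0.4 0 0 0 0;-0.4 0 0 -3 0;-0.4 0 0 -7 0"

```text
clock: 46.05
eef_pos: [0.5961, -0.0695, 0.1296]
tool_rot: [0.718, 0.696, -0.003, -0.003]
ft_force: [1.0, -0.3, -0.2]
grip_width: 0.0599
grasp_force: 0.0
```

Call:
send_rows --motion "-0.4 0 0 -4 0;-0.4 4.5 -2 -6 0;-0.4 9 -4 -6 0;-0.4 13.5 -6 -6 0;-0.4 18 -8 -6 0"

```text
clock: 46.55
eef_pos: [0.5236, 0.1135, 0.1922]
tool_rot: [0.718, 0.696, -0.0, -0.0]
ft_force: [0.6, 0.1, 0.1]
grip_width: 0.0598
grasp_force: 0.0
```

Call:
send_rows --motion "-0.4 4.5 -2 0 0;-0.4 9 -4 0 0;-0.4 11.5 -5.1 0 0;-0.4 11.5 -5.1 3 0;-0.4 11.5 -5.1 6 0"

```text
clock: 47.05
eef_pos: [0.4772, 0.2305, 0.1322]
tool_rot: [0.717, 0.697, 0.001, 0.0]
ft_force: [0.2, -0.7, -0.3]
grip_width: 0.0596
grasp_force: 0.0
```

Call:
send_rows --motion "-0.4 0 0 0 0;-0.4 0 0 0 0"

```text
clock: 47.25
eef_pos: [0.4764, 0.2285, 0.1317]
tool_rot: [0.718, 0.696, -0.001, -0.001]
ft_force: [0.4, -0.3, 0.2]
grip_width: 0.0599
grasp_force: 0.0
```

Run:
```python
from h import *
o=bot.get_obs(); print(o['clock'],o['eef_pos'],o['tool_rot'])
w,mw=shot('wrist','w14'); 
for b in boxes_of('wrist','bar1'): print(round(b['conf'],2),np.round(b['rect']),ray(mw,b['rect'][0],b['rect'][1],.03))
ms=model('scene'); vision.camera('scene')
for b in boxes_of('scene','bar1'): print(round(b['conf'],2),np.round(b['rect']),ray(ms,b['rect'][0],b['rect'][1],.065))
```

```text
47.25 [0.47642442 0.22845295 0.13172433] [ 7.17954025e-01  6.96089119e-01 -1.24529958e-03 -6.36865695e-04]
0.86 [317. 194.  40.  91.] [0.4712 0.2307 0.03  ]
0.84 [ 92. 176. 111.  67.] [0.2764 0.2524 0.03  ]
0.59 [43. 20. 84. 40.] [0.271  0.3726 0.03  ]
0.96 [330. 148.  29.  16.] [0.3173 0.1935 0.065 ]
0.9 [354. 254.  36.  36.] [ 0.6031 -0.0729  0.065 ]
0.67 [388. 173.  22.  20.] [0.4991 0.2033 0.065 ]
0.6 [351. 127.  26.  19.] [0.2956 0.31   0.065 ]
```

Call:
send_rows --motion "-0.4 0 -0.3 4 0;-0.4 0 -0.3 8 0;-0.4 0 -0.3 10 0;-0.4 0 -0.3 11.3 0;-0.4 0 -0.3 11.3 0"

```text
clock: 47.95
eef_pos: [0.4727, 0.228, 0.0175]
tool_rot: [0.718, 0.696, -0.002, -0.001]
ft_force: [-0.7, -0.3, 0.5]
grip_width: 0.0599
grasp_force: 0.0
```

Call:
send_rows --motion "0 0 0 0 0;0.6 0 0 0 0;1 0 0 0 0;1 0 0 0 0;1 0 0 0 0"

```text
clock: 48.45
eef_pos: [0.475, 0.2293, 0.0203]
tool_rot: [0.718, 0.696, 0.001, 0.0]
ft_force: [0.1, -0.7, 6.7]
grip_width: 0.0344
grasp_force: 62.1
```

Call:
send_rows --motion "1 0 0 -3 0;1 0 0 -7 0;1 0 0 -12 0;1 0 0 -16 0;1 0 0 -16 0"

```text
clock: 48.95
eef_pos: [0.4776, 0.2306, 0.1856]
tool_rot: [0.718, 0.696, 0.006, 0.002]
ft_force: [0.9, -0.1, -1.6]
grip_width: 0.0342
grasp_force: 61.3
```

Call:
send_rows --motion "1 -4.5 0.8 0 0;1 -9 1.6 0 0;1 -13.5 2.4 0 0;1 -18 3.2 0 0;1 -22.5 4 0 0"

```text
clock: 49.45
eef_pos: [0.5062, 0.0009, 0.1778]
tool_rot: [0.718, 0.696, -0.001, -0.001]
ft_force: [0.6, 0.7, -1.5]
grip_width: 0.0341
grasp_force: 61.3
```

Call:
send_rows --motion "1 -4.5 0.8 0 0;1 -6.9 0.9 2 0;1 -6.9 0.9 5 0;1 -6.9 0.9 8 0;1 -6.9 0.9 10.5 0"

```text
clock: 49.95
eef_pos: [0.5121, -0.0672, 0.0712]
tool_rot: [0.718, 0.696, -0.001, -0.001]
ft_force: [0.2, -0.2, -1.6]
grip_width: 0.0343
grasp_force: 61.3
```

Call:
send_rows --motion "1 0 0 0.6 0;1 0 0 1.2 0;1 0 0 1.6 0;1 0 0 1.6 0;1 0 0 1.6 0"

```text
clock: 50.45
eef_pos: [0.5143, -0.0667, 0.0585]
tool_rot: [0.718, 0.696, -0.0, 0.0]
ft_force: [-1.2, 0.7, -1.0]
grip_width: 0.0343
grasp_force: 61.2
```

Release, retreat up, and do a final look (last picture).

Call:
send_rows --motion "0.3 0 0 0 0;-0.2 0 0 0 0;-0.3 0 0 0 0;-0.3 0 0 0 0;-0.3 0 0 -3 0"

```text
clock: 50.95
eef_pos: [0.5102, -0.0663, 0.0845]
tool_rot: [0.718, 0.696, -0.003, -0.004]
ft_force: [0.5, -0.6, 0.5]
grip_width: 0.0555
grasp_force: 0.0
```

Call:
send_rows --motion "-0.3 0 0 -5 0;-0.3 0 0 -10 0;-0.3 0 -3 -15 0;-0.3 0 -6 -19 0;-0.3 0 -9 -19 0"

```text
clock: 51.45
eef_pos: [0.426, -0.0642, 0.283]
tool_rot: [0.718, 0.696, 0.002, 0.004]
ft_force: [0.4, -0.1, -0.2]
grip_width: 0.0556
grasp_force: 0.0
```

Call:
send_rows --motion "-0.3 0 -3 0 0;-0.3 0 -5 0 0;-0.3 0 -5 0 0;-0.3 0 -5 0 0"

```text
clock: 51.85
eef_pos: [0.3743, -0.0624, 0.2783]
tool_rot: [0.718, 0.696, -0.0, 0.0]
ft_force: [0.8, -0.4, -0.7]
grip_width: 0.0553
grasp_force: 0.0
```

Run:
```python
from h import *
o=bot.get_obs(); print(o['clock'],o['eef_pos'],o['ft_force'])
im,ms=shot('scene','s15'); im2,md=shot('side','sd15')
for b in boxes_of('side','bar1'): print('side',round(b['conf'],2),np.round(b['rect']),ray(md,b['rect'][0],b['rect'][1],.065))
for b in boxes_of('side','scoop'): print('scoop',round(b['conf'],2),np.round(b['rect']))
c=np.zeros((600,800,3),np.uint8); c[:,:480]=cv2.resize(im[130:380,200:480],(480,428),interpolation=cv2.INTER_CUBIC).__getitem__(slice(0,428)).repeat(1,0) if False else 0
c[:428,:440]=cv2.resize(im[130:400,200:480],(440,428),interpolation=cv2.INTER_CUBIC)
c[:428,440:]=cv2.resize(im2[140:340,300:470],(360,428),interpolation=cv2.INTER_CUBIC)
cv2.imwrite('pics/c15.png',c[:428,:,::-1])
```

```text
51.85 [ 0.37434053 -0.06242285  0.27825469] [ 0.83816965 -0.39737404 -0.72567099]
side 0.83 [265. 157.  26.  11.] [0.2444 0.3018 0.065 ]
side 0.75 [386. 228.  16.  28.] [ 0.5934 -0.0698  0.065 ]
side 0.68 [271. 179.  26.  17.] [0.2656 0.1809 0.065 ]
side 0.53 [360. 229.  12.  21.] [ 0.5181 -0.0678  0.065 ]
scoop 0.69 [379. 294.  54.  38.]
scoop 0.35 [381. 220. 106.  82.]
```

View pics/c15.png

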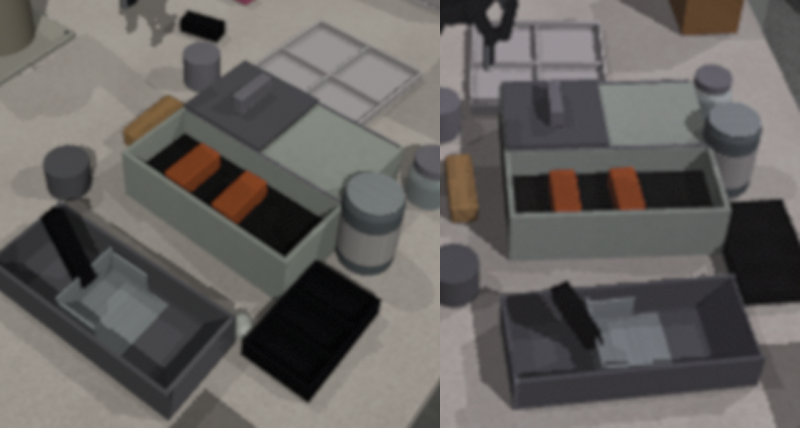

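The picture shows both bars in the rack, the cover shut, the bin empty, the scoop upright in the tub and the bystanders in place. I'm handing the job in.

```bash
python3 -c "
from h import *
print(workorder.job_done())"
```

```text
the job is handed in; nothing more can be done
None
```

I handed the job in at about 52 s of the allowed 210 s; no verdict came back. Six tablets are in the hopper, the cover is shut, both soap bars present are in the rack, and the scoop stands upright in the tub. Two tablets that dropped during scooping were left on the table; the tins and the block look undisturbed.

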